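# Set up a row of vials at the lamp and hang the light shield

## Robot

A 7-joint arm with a two-finger parallel gripper is mounted at the origin on the work surface. World frame = base frame: x ahead of the robot, y to its left, z up, the work surface at z = 0. Lengths are in mm, angles in rad, forces in N, time in s.
With the tool pointing down it reaches from about 400 to 875 mm from the base axis. Payload 4.4 kg.
Tool frame: the origin (TCP) lies at the very end of the fingers, on their centre line; the grasp point (between the pads) lies 19 mm behind it; z points along the fingers, x is the direction in which the jaws open and shut, and the axes are right-handed (so a half turn about z gives the same grasp; the last joint's range is limited). The gripper opens to 85 mm and grips with 20 to 120 N. Pads are 22 mm wide; open, the fingers measure 114 mm over their backs; the gripper's body (76 mm by 85 mm) begins 54 mm behind the grasp point. The pads swing forward as they close: fully open they stand 13 mm farther back than shut.
Start: joints at [-1.362, 0.628, 0.038, 1.517, -0.027, 0.996, -0.02], TCP at [176.356, 625.633, 231.313] pointing down, gripper open.
Joint ranges: [-3.06, 3.06], [-0.37, 2.12], [-1.25, 1.32], [0.18, 2.47], [-1.1, 4.24], [0.23, 1.98], [-2.94, 2.94]. Speed limits (rad/s): [2.57, 2.57, 3.14, 3.14, 3.14, 3.14, 3.14].

## Interface

Orientations are given as [roll, pitch, yaw] about the fixed x, y, z axes, in that order (R = Rz(yaw) Ry(pitch) Rx(roll)).
In Python, from cell import ctrl, get_image, job, models gives the robot as it stands.
- The arm moves only by the tool move_arm, never from a script. Its argument "moves" is a list that holds one entry, the list of rows, each a list of 6 numbers: the shift along the tool's x, y, z in m, then the turn, a rotation vector about the tool's x, y, z in rad. A call has 1 to 20 rows; each row is the pose to reach, as a shift and turn from the pose commanded when the call began, along the tool's axes at that moment; what a row does not reach only later rows make up. A row lasts 1/8 s, in which the tool goes at most 62.5 mm and 10.7 degrees, less where a joint would pass 70% of its speed; a pose out of reach is approached as far as the arm can. A call with a gripper value outside its range is refused whole. "jaw" is the opening, from 0 (shut) to 1 (fully open), set as the call begins (left out, the last holds). The fingers move at their own pace and stop on an object; the grip force is fixed at half the most. Time passes only in rows, so rows that repeat a pose let the fingers close. It gives the time, the measured TCP pose, the force and the opening at its end, in the units of the state.
- ctrl.read_state(): the state, without advancing time (a new reading comes with each control period).
- get_image(name): name is "scene" or "top" or "wrist"; returns a dict with "color" (384x512x3 uint8, blue, green, red), "fov_y" (degrees; the focal length in pixels is half the picture's height over the tangent of half this angle, whatever the lens; pixels are square), "cx", "cy" (the principal point, pixels), "k1" (the pictures are not rectified: a ray, as slopes to the right and down, at radius r is drawn at 1 + k1 r^2 times it, then the intrinsics apply), "origin" and "orientation" of the camera in the world; the wrist camera has in their place "hand_eye" (4x4, takes a point from camera to tool coordinates, whose origin is the TCP and whose axes are the tool frame's). Camera axes: x right, y up, looking along -z (the intrinsics and any distortion apply to the point x, -y, -z); pixel columns grow to the right and rows downward; lengths in mm; the calibration is good to about 2 mm. A picture is of the moment at which its call begins: read the wrist's pose just before it. There is no depth.
- job.finish_job(): hands the job in, once; it reports no verdict.
Trained networks look in the newest picture that a camera, given by its name, has taken for a name from the list of things; names that differ only in an ending like _2 or _b are one class to them, and where a whole thing is asked for, a point or a joint stands for the part that bears it (a point fixed in the world has none). Each returns a list of dicts, best first, with "score" (0 to 1); they miss things now and then, are a little off and sometimes report something else, mostly with a low value. They report only what shows in the picture. A call takes as long as a camera call.
- models.cut_out(camera, thing): "pixels" (384x512 bool, what is visible of it) and "uv" ([column, row] in pixels, amid what is visible of it).
- models.place_of(camera, thing): "uv" ([column, row] in pixels: a listed point, or the origin of a listed thing).
The state is a dict: "clock": time; "qpos": joint angles; "qd": joint speeds; "tau": joint torques, N m; "eef_pos": TCP position; "tool_rot": TCP orientation; "force": force on the tool from outside, world axes, zero at the start; "torque": the same for the moment, N m; "width": finger opening in mm.
Only numpy, scipy, OpenCV 4.12 (cv2) and the standard library are available. Lean on these libraries where they do the work, as an engineer would, in place of code of your own. Each camera call takes 0.05 s, during which the arm holds its last target.

## Task

Set up the light reaction: put every sample vial into a bore of the metal block, then slide the loaded block along the bench, without lifting it, round the stirrer and in between the two clamp stands until it lies inside the taped rectangle in front of the lamp, touching neither stirrer nor stands with it. Finally hang the amber light shield in front of it by laying its bar into both hooks, and let go only once both ends are seated. Leave the wash bottle, the cork ring and the beaker where they are.

Things in the scene. Friction and masses are not known exactly. Their poses are not given: they have to be found in the camera images.
- vial1: sample vial, clear glass with a white screw cap, standing on the bench: 62 mm tall, 28 mm in diameter (glass up to z = 44 mm, cap from z = 48 to 62 mm: grip it at the cap); 35 g. Origin at the centre of its underside, z up. Two to four of the vials 1 to 4 are present; an absent one reads None
- vial2: sample vial, clear glass with a white screw cap, standing on the bench: 62 mm tall, 28 mm in diameter (glass up to z = 44 mm, cap from z = 48 to 62 mm: grip it at the cap); 35 g. Origin at the centre of its underside, z up. Two to four of the vials 1 to 4 are present; an absent one reads None
- vial3: sample vial, clear glass with a white screw cap, standing on the bench: 62 mm tall, 28 mm in diameter (glass up to z = 44 mm, cap from z = 48 to 62 mm: grip it at the cap); 35 g. Origin at the centre of its underside, z up. Two to four of the vials 1 to 4 are present; an absent one reads None
- vial4: sample vial, clear glass with a white screw cap, standing on the bench: 62 mm tall, 28 mm in diameter (glass up to z = 44 mm, cap from z = 48 to 62 mm: grip it at the cap); 35 g. Origin at the centre of its underside, z up. Two to four of the vials 1 to 4 are present; an absent one reads None
- block: aluminium vial block, loose on the bench, 60 mm (its x) by 160 mm (its y) by 40 mm high, 0.6 kg; origin at the centre of its underside, z up. A row of four round bores 33 mm wide, 28 mm deep, at x = 0, y = -57, -19, 19 and 57 mm; a seated vial's underside is 12 mm above the block's underside and its top 34 mm above the block. Slides with ordinary friction (2 to 9 N)
- bay: lamp bay, fixed; origin on the bench at the centre of the black taped rectangle, x pointing away from the robot to the lamp, z up. The tape's inside is 100 mm (x) by 200 mm (y); the block (60 by 160) goes inside it with its row along the bay's y, either way round. The lamp's front is at x = 93 mm, y = 0; the lamp is 98 mm tall
- post_left (a point): foot of the left clamp stand, at bay x = -30, y = 150 mm, on the bench; axes as the bay's. Steel post 12 mm thick, 293 mm tall, on a base plate 10 mm high that covers bay x = -50 to 90, y = 125 to 175 mm
- post_right (a point): foot of the right clamp stand, the mirror image: bay x = -30, y = -150 mm, plate over y = -175 to -125 mm
- hook_left (a point): where the axis of a seated bar lies in the left hook: bay x = -85, y = 130 mm, 241 mm above the bench; axes as the bay's. The hook is an open V of 8 mm steel rod in the bay's x-z plane, carried by a clamp on the post: the bottom of the V (rod axis) is 16 mm below this point, its two lips 26 mm before and behind it and 21 mm above it (rod axis; open upwards)
- hook_right (a point): the same in the right hook, at bay x = -85, y = -130 mm
- stirrer: white magnetic stirrer, fixed, 130 mm (its x) by 110 mm (its y), body 58 mm high, a knob stands 10 mm out of its front (-x) face; on it a round plate and a flask on a cork ring, up to 188 mm high. Origin on the bench under the centre of the body
- shield: amber light shield standing loose on two feet, 0.4 kg. Origin under its middle at the level of the feet's undersides, z up. Round steel bar along its y, 10 mm thick, y = -160 to 160 mm, axis at z = 155 mm; under it a panel 4 mm thick (x), y = -110 to 110 mm. Feet: strips 90 mm long (x), 20 mm wide, 10 mm high, at y = -85 and 85 mm. It may hang either way round
- shield_grip (a point): middle of the shield's bar (x = y = 0, z = 155 mm of the shield; axes as the shield's), inside a black grip block 14 mm thick (x), 50 mm long (y), from 11 mm below to 15 mm above this point: pinch it from above across x
- bar_left (a point): point on the axis of the shield's bar at its y = 130 mm, z = 155 mm, the middle of the free bar end that goes into a hook; axes as the shield's
- bar_right (a point): the same at its y = -130 mm, z = 155 mm
- wash_bottle: white wash bottle with yellow cap, 60 mm in diameter, 175 mm tall with its spout; bystander; origin at the centre of its underside
- cork_ring: cork ring, 90 mm in diameter, 28 mm high; bystander; origin at the centre of its underside
- beaker: glass beaker, 68 mm in diameter, 90 mm tall; bystander; origin at the centre of its underside

How it is judged:
By the outcome, as a careful person would: the job done as asked, in the order asked, and still so for the second after the job is handed in, with the robot touching nothing.
Of vial1, vial2, vial3, vial4 only 2 to 4 are there at a start; the rules pass over those that are not, and their reading is None.
At some moment in a run one of shield may be knocked a few centimetres aside while the robot is not near it.
It also fails if it takes over 210 s, if anything falls off the work surface, if the arm or the gripper's body presses on something with over 40 N, if the wrist force passes 120 N, or if a joint passes its speed limit or range.

## Working session

There is one attempt and no reset: what is moved stays moved. The work goes in short steps, Python scripts to look and compute and a tool call to move; the robot and the scene stay as the last step left them, time stands still between calls to the robot, and variables do not carry over. Pictures are saved under pics/ and viewed, and the job is handed in when it is done.

Besides the shell and the picture viewer there is one more tool, called after "Call:" as name(argument=value, ...), one argument or row to a line, values as JSON. move_arm: Moves the arm, as the interface text tells. Its arguments: {"type":"object","properties":{"moves":{"type":"array","items":{"type":"array","items":{"type":"array","items":{"type":"number"}}}},"jaw":{"type":"number"}},"required":["moves"]}

```bash
ls -la; mkdir -p pics; python3 - <<'E'
from cell import ctrl,get_image,job,models
import cv2
s=ctrl.read_state();print(s)
for n in ["scene","top","wrist"]:
    g=get_image(n);cv2.imwrite(f"pics/a_{n}.png",g["color"]);print(n,{k:v for k,v in g.items() if k!="color"})
E
```

```text
total 12
drwxr-xr-x  3 agent agent 4096 Dec  6 22:08 .
drwxr-xr-x 23 root  root  4096 Dec  6 22:08 ..
drwxr-xr-x  2 agent agent 4096 Dec  6 22:08 pics
{'clock': 0.0, 'qpos': array([-1.36176614,  0.6293673 ,  0.03841575,  1.51836618, -0.02698441,
        0.99627156, -0.01997812]), 'qd': array([ 0.00097728, -0.00099528,  0.00059949,  0.00020233,  0.00019622,
       -0.00057283,  0.00015593]), 'tau': array([-9.51795337e-04, -5.63388813e+01,  1.22567900e+00, -1.93448746e+01,
        1.09371456e-02,  1.03762862e-02, -3.39814704e-06]), 'eef_pos': array([176.19339892, 625.02282418, 230.37545821]), 'tool_rot': array([3.14156907e+00, 1.89493508e-03, 1.29601771e+00]), 'force': array([ 0.29518978, -0.34845689,  0.08799276]), 'torque': array([-0.0168177 ,  0.02872237, -0.01197239]), 'width': 85.35995499743599}
scene {'fov_y': 49.119966212229144, 'cx': 267.9557251070683, 'cy': 194.9719797235969, 'k1': 0.0004284571290103512, 'origin': array([1236.81612263,   50.48604623, 1128.90019577]), 'orientation': array([0.64096757, 0.01461163, 1.59910739])}
top {'fov_y': 45.38503213834731, 'cx': 263.0783205577686, 'cy': 195.208291086357, 'k1': -0.09701486957761182, 'origin': array([ 306.28797706,   39.98900632, 1422.17630279]), 'orientation': array([ 0.16199727, -0.01974307, -1.56251277])}
wrist {'fov_y': 65.5845189219457, 'cx': 257.5886778881955, 'cy': 192.71394946379968, 'k1': 0.00914518512610812, 'hand_eye': array([[ 9.99999812e-01, -2.63072611e-04,  5.54663792e-04,
         5.55406552e-01],
       [-7.05567143e-05, -9.46790959e-01, -3.21849148e-01,
        -8.30786577e+01],
       [ 6.09820360e-04,  3.21849048e-01, -9.46790800e-01,
        -1.43154876e+02],
       [ 0.00000000e+00,  0.00000000e+00,  0.00000000e+00,
         1.00000000e+00]])}
```

View pics/a_scene.png

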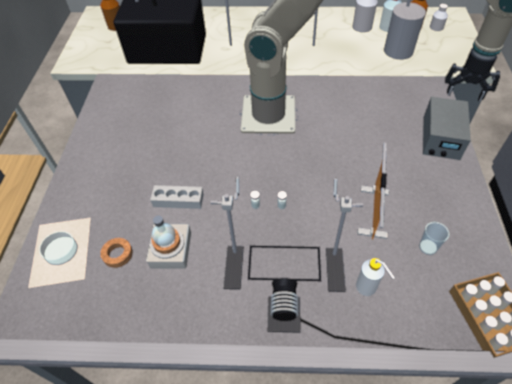

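View pics/a_top.png

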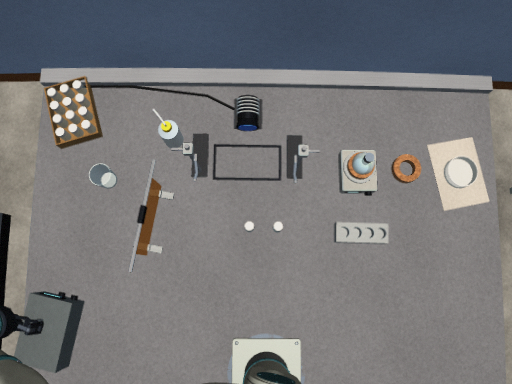

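View pics/a_wrist.png

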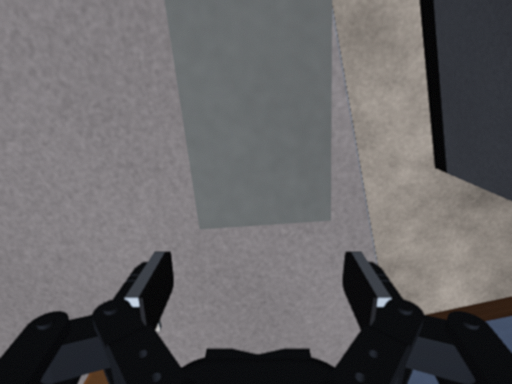

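The scene and top pictures show two vials at about (249,226) and (278,226) in top, the block at (362,233), and the stirrer at (359,170). The tape rectangle is at (247,162) and the shield at (148,215).

```bash
cat > h.py <<'E'
import numpy as np, cv2
from scipy.spatial.transform import Rotation as R
from cell import ctrl,get_image,job,models
def cam(name,g=None,s=None):
    s=s or ctrl.read_state()
    g=g or get_image(name)
    f=192/np.tan(np.radians(g["fov_y"]/2))
    if name=="wrist":
        T=np.eye(4);T[:3,:3]=R.from_euler("xyz",s["tool_rot"]).as_matrix();T[:3,3]=s["eef_pos"]
        M=T@g["hand_eye"]
    else:
        M=np.eye(4);M[:3,:3]=R.from_euler("xyz",g["orientation"]).as_matrix();M[:3,3]=g["origin"]
    return dict(f=f,cx=g["cx"],cy=g["cy"],k=g["k1"],M=M,img=g["color"],name=name)
def proj(c,P):
    P=np.atleast_2d(P); q=(P-c["M"][:3,3])@c["M"][:3,:3]
    a=q[:,0]/-q[:,2]; b=-q[:,1]/-q[:,2]; r2=a*a+b*b; m=1+c["k"]*r2
    return np.c_[c["cx"]+c["f"]*a*m, c["cy"]+c["f"]*b*m]
def ray(c,uv):
    a0=(uv[0]-c["cx"])/c["f"]; b0=(uv[1]-c["cy"])/c["f"]; a,b=a0,b0
    for _ in range(30):
        m=1+c["k"]*(a*a+b*b); a,b=a0/m,b0/m
    d=c["M"][:3,:3]@np.array([a,-b,-1.]); return c["M"][:3,3],d/np.linalg.norm(d)
def bp(c,uv,z):
    o,d=ray(c,uv); return o+d*(z-o[2])/d[2]
def tri(rs):
    A=np.zeros((3,3));b=np.zeros(3)
    for o,d in rs:
        Q=np.eye(3)-np.outer(d,d);A+=Q;b+=Q@o
    p=np.linalg.solve(A,b)
    return p,[np.linalg.norm((np.eye(3)-np.outer(d,d))@(p-o)) for o,d in rs]
def save(c,name,pts=None,crop=None,scale=1):
    im=c["img"].copy()
    if crop: x0,y0,x1,y1=crop; im=im[y0:y1,x0:x1]
    else: x0=y0=0
    im=cv2.resize(im,None,fx=scale,fy=scale,interpolation=cv2.INTER_CUBIC)
    if pts is not None:
        for p in pts: cv2.circle(im,(int((p[0]-x0+.5)*scale),int((p[1]-y0+.5)*scale)),2,(0,0,255),-1)
    cv2.imwrite("pics/"+name+".png",im)
E
python3 - <<'E'
from h import *
C={n:cam(n) for n in["scene","top"]}
Z={"vial1":0,"block":0,"bay":0,"post_left":0,"post_right":0,"hook_left":241,"hook_right":241,"stirrer":0,"shield":0,"shield_grip":155,"bar_left":155,"bar_right":155,"wash_bottle":0,"cork_ring":0,"beaker":0}
for t,z in Z.items():
    best=[]
    for n in C:
        d=models.place_of(n,t)
        for e in d[:3]: print(t,n,round(e["score"],2),np.round(e["uv"],1),np.round(bp(C[n],e["uv"],z),1)[:2])
        if d: best.append(ray(C[n],d[0]["uv"]))
    if len(best)==2: p,r=tri(best);print("   tri",np.round(p,1),np.round(r,1))
E
```

```text
vial1 scene 0.62 [278.5 207.3] [445.1  46.2]
vial1 scene 0.51 [255.4 204.6] [435.6 -30.1]
vial1 top 0.49 [251. 228.] [435.5  50.5]
vial1 top 0.47 [275.3 223.8] [449.3 -24.9]
   tri [436.6  48.3 -12.1] [2.2 2.2]
block scene 0.88 [176.7 200.6] [ 424.  -293.3]
block scene 0.62 [373.4 212.5] [460.1 353.5]
post_left scene 0.95 [331.9 255.3] [619.2 209.7]
post_left top 0.59 [198.4 170.7] [615.2 219.2]
   tri [616.1 215.2  -5.2] [4.6 4.6]
post_right top 0.77 [292.5 171. ] [617.9 -78.9]
hook_left top 0.71 [196.  168.5] [568.7 195.3]
hook_right scene 0.87 [237.6 189.6] [558.5 -62.7]
hook_right top 0.89 [293.9 175.7] [552.5 -62.4]
   tri [553.8 -63.2 234.8] [0.3 0.3]
stirrer scene 0.77 [169.8 251.7] [ 616.9 -283.8]
stirrer top 0.73 [354.7 173.5] [ 612.5 -277.9]
stirrer top 0.38 [290.6 170.5] [619.4 -72.8]
   tri [ 614.1 -282.2   -5.3] [3.1 3.1]
shield scene 0.76 [372.  209.9] [450.  350.2]
shield scene 0.57 [336.4 190.6] [372.9 240.2]
shield top 0.77 [152.6 214.6] [473.7 358.1]
   tri [469.9 347.   29.3] [4.5 4.5]
shield_grip scene 0.68 [383.8 181.2] [454.2 356. ]
shield_grip scene 0.48 [371.9
[... 332 characters left out ...]
1 334.4]
bar_right scene 0.24 [178.3 198.5] [ 528.1 -242.7]
bar_right top 0.88 [151.9 171. ] [579.3 331.3]
   tri [580.9 334.6 148.5] [1.7 1.7]
wash_bottle scene 0.69 [365.8 286.8] [719.3 300.5]
wash_bottle scene 0.31 [380.5 182. ] [333.4 392.9]
wash_bottle top 0.66 [151.9 170.3] [615.  367.1]
wash_bottle top 0.59 [174.5 138.8] [719.  299.5]
   tri [ 646.5  367.8 -150.7] [33.1 33.1]
cork_ring scene 0.71 [114.4 255.7] [ 634.  -450.8]
cork_ring top 0.98 [402.  171.4] [ 621.7 -432.3]
cork_ring top 0.3 [359.1 232.4] [ 424.6 -287.4]
   tri [ 626.9 -446.9  -14.2] [9.5 9.5]
beaker scene 0.92 [428.4 249.2] [592.3 503.5]
beaker top 0.76 [111.8 179.4] [584.2 493.9]
   tri [587.  502.3 -10. ] [4.9 4.9]
```

```bash
python3 - <<'E'
from h import *
c=cam("top"); save(c,"b1",crop=(170,80,400,250),scale=3.4)
save(c,"b2",crop=(100,140,220,280),scale=4.2)
c=cam("scene"); save(c,"b3",crop=(140,170,360,330),scale=3.6)
E
```

```text
(no output)
```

View pics/b1.png

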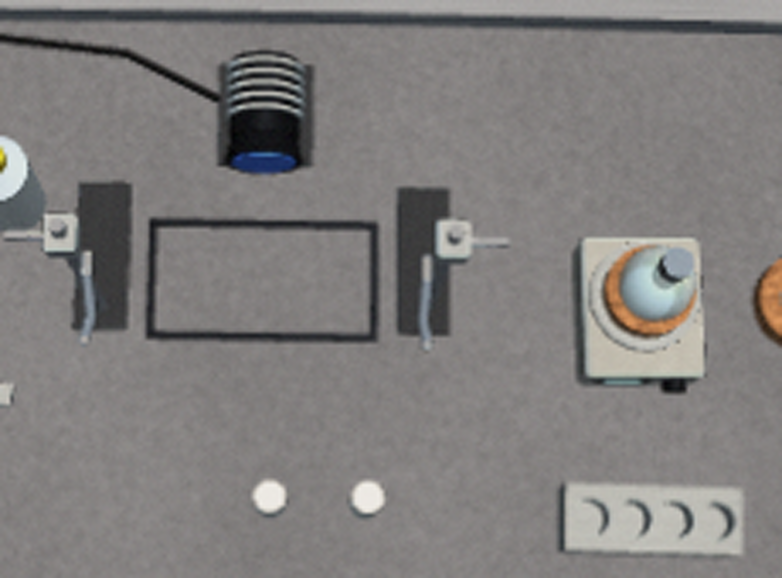

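View pics/b2.png

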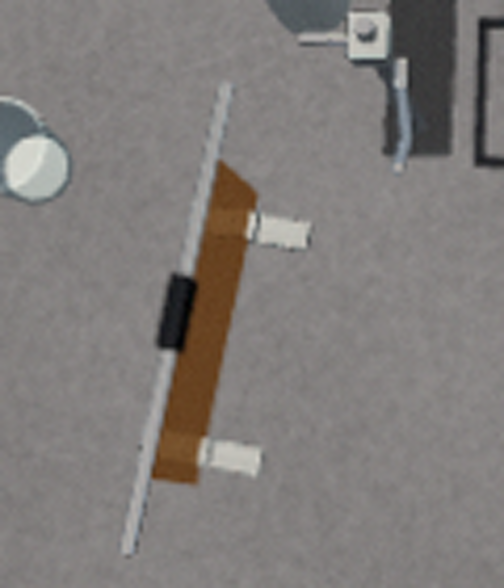

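View pics/b3.png

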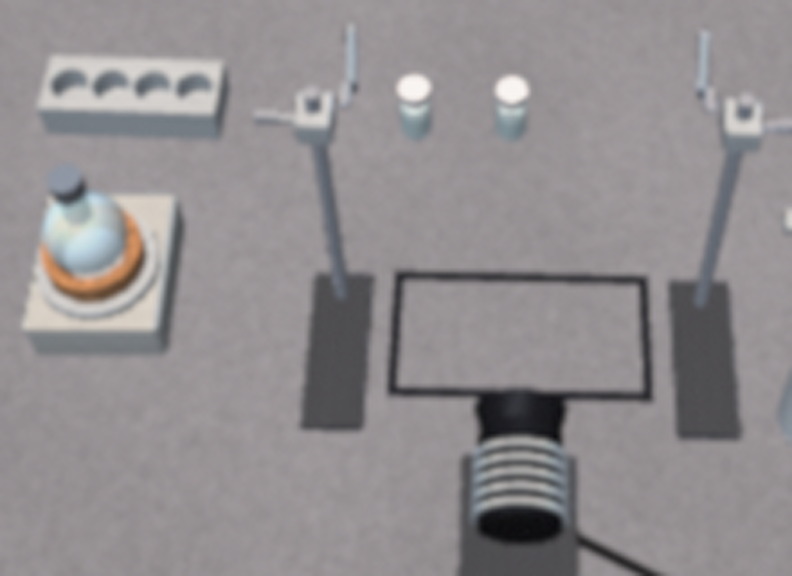

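```bash
cat >> h.py <<'E'
from scipy.optimize import least_squares
def fit(obs,x0):
    """obs: list of (cam, local pts Nx3, uv Nx2)"""
    def res(x):
        r=[];c,s=np.cos(x[2]),np.sin(x[2]);Q=np.array([[c,-s,0],[s,c,0],[0,0,1]])
        for cm,L,uv in obs:
            P=np.asarray(L,float)@Q.T+[x[0],x[1],0]; r.append((proj(cm,P)-uv).ravel())
        return np.concatenate(r)
    o=least_squares(res,x0,x_scale=[10,10,.1]);return o.x,res(o.x)
E
python3 - <<'E'
from h import *
T=cam("top");S=cam("scene")
tp=lambda a:np.array(a)/3.4+[170,80]-.35
sc=lambda a:np.array(a)/3.6+[140,170]-.35
tape=np.array([[54,104,0],[54,-104,0],[-54,-104,0],[-54,104,0]])
ot=(T,tape,tp([[153,223],[375,227],[374,339],[151,334]]))
os_=(S,tape,sc([[649,397],[392,393],[399,274],[645,280]]))
for o in([ot],[os_],[ot,os_]):
    x,r=fit(o,[620,60,0]);print("bay",np.round(x,3),np.round(r,1))
b=np.array([[30,80,40],[30,-80,40],[-30,-80,40],[-30,80,40]])
ot=(T,b,tp([[566,484],[744,489],[741,554],[564,549]]))
os_=(S,b,sc([[218,122],[40,110],[50,57],[227,60]]))
for o in([ot],[os_],[ot,os_]):
    x,r=fit(o,[430,-290,0]);print("block",np.round(x,3),np.round(r,1))
for a,bb in(((269,497),(512,90)),((367,498),(414,88))):
    p,q=bp(T,tp(a),62),bp(S,sc(bb),62);print("vial",np.round(p,1),np.round(q,1))
for n,c in(("top",T),("scene",S)):
    for v in["vial1","vial2","vial3","vial4"]:
        print(n,v,[(round(e["score"],2),np.round(e["uv"]),e["pixels"].sum()) for e in models.cut_out(n,v)])
b=np.array([[65,55,58],[65,-55,58],[-65,-55,58],[-65,55,58]])
ot=(T,b,tp([[583,237],[700,239],[704,380],[585,378]]))
x,r=fit([ot],[610,-280,0]);print("stirrer",np.round(x,3),np.round(r,1))
t2=lambda a:np.array(a)/4.2+[100,140]-.35
os=[(T,np.array([[0,160,155],[0,-160,155]]),t2([[128,552],[226,86]]))]
x,r=fit(os,[458,353,1.4]);print("shield",np.round(x,3),np.round(r,1))
E
```

```text
bay [ 6.4497e+02  6.5496e+01 -6.0000e-03] [ 0.3 -0.2 -0.  -0.1  0.   0.  -0.3  0.3]
bay [ 6.46687e+02  6.63580e+01 -3.00000e-03] [ 0.1  0.1  0.1 -0.4  0.2  0.4 -0.3  0. ]
bay [ 6.45817e+02  6.59580e+01 -4.00000e-03] [ 0.1 -0.4 -0.2 -0.5 -0.1 -0.3 -0.4  0.1 -0.1 -0.1 -0.1 -0.7  0.1  0.1
 -0.4 -0.2]
block [ 4.21721e+02 -2.87244e+02 -2.60000e-02] [-0.  -0.4 -0.6 -0.1  0.4  0.4  0.3  0.2]
block [ 4.25614e+02 -2.85218e+02 -2.40000e-02] [-0.4 -1.4 -0.3  0.2  0.9  0.3 -0.2  1. ]
block [ 4.23037e+02 -2.86493e+02 -2.60000e-02] [-0.3 -0.9 -0.9 -0.6  0.1 -0.1  0.1 -0.2 -0.7 -2.  -0.5 -0.4  0.7 -0.4
 -0.5  0.4]
vial [436.2  56.7  62. ] [439.5  56.4  62. ]
vial [436.2 -28.9  62. ] [438.8 -30.   62. ]
top vial1 [(0.56, array([242., 146.]), np.int64(2575)), (0.39, array([277., 224.]), np.int64(84))]
top vial2 [(0.56, array([242., 146.]), np.int64(2575)), (0.39, array([277., 224.]), np.int64(84))]
top vial3 [(0.56, array([242., 146.]), np.int64(2575)), (0.39, array([277., 224.]), np.int64(84))]
top vial4 [(0.56, array([242., 146.]), np.int64(2575)), (0.39, array([277., 224.]), np.int64(84))]
scene vial1 [(0.47, array([254., 199.]), np.int64(141)), (0.43, array([281., 201.]), np.int64(142))]
scene vial2 [(0.47, array([254., 199.]), np.int64(141)), (0.43, array([281., 201.]), np.int64(142))]
scene vial3 [(0.47, array([254., 199.]), np.int64(141)), (0.43, array([281., 201.]), np.int64(142))]
scene vial4 [(0.47, array([254., 199.]), np.int64(141)), (0.43, array([281., 201.]), np.int64(142))]
stirrer [ 6.10504e+02 -2.78008e+02 -5.00000e-03] [-0.4 -0.1  0.3  0.1  0.4 -0.  -0.3 -0. ]
shield [455.074 353.708   1.411] [-0.1  0.7  0.1 -0.7]
```

```bash
cat >> h.py <<'E'
def rel(x,y,z,yaw=0.0,s=None):
    s=s or ctrl.read_state();Q=R.from_euler("xyz",s["tool_rot"])
    d=Q.inv().apply(np.array([x,y,z])-s["eef_pos"])/1000
    rv=(Q.inv()*R.from_euler("xyz",[np.pi,0,yaw])).as_rotvec()
    print("rel",np.round(d,4),np.round(rv,4)," now",np.round(s["eef_pos"],1),np.round(s["tool_rot"],4),"t",round(s["clock"],2))
E
python3 -c "
from h import *
rel(437,57,200,0)"
```

```text
rel [-0.4765  0.4052  0.0313] [-0.      0.      1.2959]  now [176.4 625.6 231.3] [-3.1416 -0.      1.2959] t 2.35
```

Call:
move_arm(
  moves=[
    [[-0.05,0.04,0,0,0,0.15],[-0.1,0.08,0,0,0,0.3],[-0.15,0.12,0,0,0,0.45],[-0.2,0.16,0,0,0,0.6],[-0.25,0.2,0,0,0,0.75],[-0.3,0.25,0,0,0,0.9],[-0.35,0.3,0,0,0,1.05],[-0.4,0.34,0,0,0,1.2],[-0.44,0.38,0.01,0,0,1.296],[-0.4765,0.4052,0.0313,0,0,1.296],[-0.4765,0.4052,0.0313,0,0,1.296],[-0.4765,0.4052,0.0313,0,0,1.296]],
  ],
  jaw=0.7,
)

```text
clock: 3.85
eef_pos: [436.9, 57.1, 199.9]
tool_rot: [-3.141, 0.001, -0.001]
force: [0.2, 0.3, 0.1]
width: 59.8
```

```bash
python3 - <<'E'
from h import *
s=ctrl.read_state();c=cam("wrist",s=s)
save(c,"c1")
rel(437,57,200,0)
print([(round(e["score"],2),np.round(e["uv"])) for e in models.place_of("wrist","vial1")])
for e in models.cut_out("wrist","vial1"): print(e["score"],e["uv"])
E
```

```text
rel [0.0002 0.0012 0.0001] [-0.0008  0.0003  0.0012]  now [436.8  58.2 200.1] [-3.1408e+00  3.0000e-04  1.2000e-03] t 3.9
[]
0.8 [260.0, 179.3]
0.79 [259.3, 247.0]
```

View pics/c1.png

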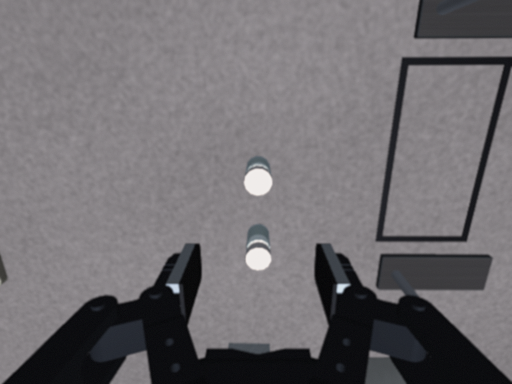

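```bash
python3 - <<'E'
from h import *
s=ctrl.read_state();c=cam("wrist",s=s)
g=c["img"].astype(int); m=((g.min(2)>200)).astype(np.uint8)
n,l,st,ce=cv2.connectedComponentsWithStats(m)
for i in range(1,n):
    if st[i,4]>80: print(st[i],ce[i],np.round(bp(c,ce[i],62),1))
tape=[(383,239)]
x,r=fit([(c,np.array([[-54,-104,0],[-54,104,0],[54,104,0],[54,-104,0]]),np.array([[408,62],[381,239],[465,239],[515,62]]))],[645,66,0]);print(x,r)
E
```

```text
[244 171  28  26 562] [257.70462633 183.45551601] [436.9  56.3  62. ]
[245 250  25  21 421] [257.42517815 260.06888361] [436.9 -30.2  62. ]
[648.53913142  62.39799582   2.95304973] [115.78261349  17.57306125  65.90060142   9.5651733  -98.45143249
  -4.93440202 -87.50428971  -2.92945929]
```

```bash
python3 -c "
from h import *
x,r=fit([(cam('wrist'),np.array([[-54,-104,0],[-54,104,0],[54,-104,0]]),np.array([[381,239],[408,62],[465,239]]))],[645,66,0]);print(x,r)
rel(436.9,-30.2,34,0)"
```

```text
[ 6.48995052e+02  6.77458653e+01 -8.55595662e-04] [-0.35934888 -0.27522739 -0.04356802  0.06521515  0.40910236  0.21794866]
rel [-0.0003  0.0891  0.1662] [-0.0008 -0.0004  0.0032]  now [436.9  58.7 200.3] [-3.1408e+00 -4.0000e-04  3.2000e-03] t 4.1
```

```bash
python3 -c "
from h import *
for i in range(8):
    s=ctrl.read_state();c=cam('wrist',s=s)
    g=c['img'].astype(int); m=((g.min(2)>200)).astype(np.uint8)
    n,l,st,ce=cv2.connectedComponentsWithStats(m)
    print(np.round(s['eef_pos'],2),np.round(s['tool_rot'],4),np.round(s['qpos'][:3],4),[np.round(ce[i],2).tolist() for i in range(1,n) if st[i,4]>80])
"
```

```text
[436.88  58.74 200.3 ] [-3.1408e+00 -4.0000e-04  3.2000e-03] [-0.5086  0.4115  0.4268] [[257.59, 183.32], [257.32, 259.83]]
[436.9   58.52 200.28] [-3.1409e+00 -4.0000e-04  2.9000e-03] [-0.5084  0.4115  0.4271] [[257.55, 182.98], [257.35, 259.56]]
[436.92  58.25 200.24] [-3.1411e+00 -4.0000e-04  2.3000e-03] [-0.508   0.4117  0.4272] [[257.54, 182.7], [257.37, 259.41]]
[436.94  57.98 200.19] [-3.1413e+00 -3.0000e-04  1.9000e-03] [-0.5076  0.4118  0.4274] [[257.62, 182.49], [257.33, 259.34]]
[437.    57.75 200.17] [-3.1413e+00 -3.0000e-04  1.4000e-03] [-0.5072  0.4119  0.4275] [[257.52, 182.28], [257.37, 259.09]]
[436.99  57.57 200.11] [-3.1414e+00 -2.0000e-04  1.0000e-03] [-0.5068  0.412   0.4276] [[257.53, 182.06], [257.45, 258.85]]
[437.01  57.4  200.09] [-3.1415e+00 -1.0000e-04  7.0000e-04] [-0.5065  0.4121  0.4276] [[257.46, 181.83], [257.48, 258.77]]
[437.01  57.25 200.06] [-3.1415e+00 -1.0000e-04  4.0000e-04] [-0.5063  0.4122  0.4277] [[257.48, 181.73], [257.51, 258.59]]
```

```bash
python3 -c "
from h import *
for i in range(3):
    s=ctrl.read_state();c=cam('wrist',s=s)
    g=c['img'].astype(int); m=((g.min(2)>200)).astype(np.uint8)
    n,l,st,ce=cv2.connectedComponentsWithStats(m)
    print(np.round(s['eef_pos'],2),[np.round(bp(c,ce[i],62),1).tolist() for i in range(1,n) if st[i,4]>80])
save(c,'c2',crop=(220,150,300,280),scale=4.5)
rel(437,-29,34)
"
```

```text
[437.02  57.15 200.03] [[436.9, 56.3, 62.0], [436.9, -30.1, 62.0]]
[437.02  57.09 200.01] [[436.9, 56.3, 62.0], [436.9, -30.1, 62.0]]
[437.02  57.04 199.98] [[436.9, 56.3, 62.0], [436.9, -30.1, 62.0]]
rel [-0.     0.086  0.166] [ 0.      0.0001 -0.0001]  now [437.  57. 200.] [ 3.1416e+00  1.0000e-04 -1.0000e-04] t 4.65
```

View pics/c2.png

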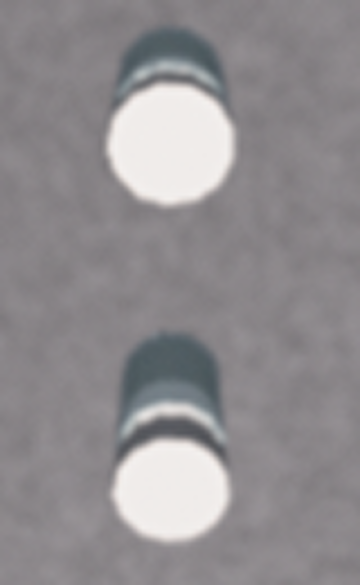

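Call:
move_arm(
  moves=[
    [[0,0.045,0.01,0,0,0],[0,0.0871,0.04,0,0,0],[0,0.0871,0.08,0,0,0],[0,0.0871,0.12,0,0,0],[0,0.0871,0.15,0,0,0],[0,0.0871,0.166,0,0,0],[0,0.0871,0.166,0,0,0],[0,0.0871,0.166,0,0,0],[0,0.0871,0.166,0,0,0]],
  ],
)

```text
clock: 5.78
eef_pos: [437.7, -30.0, 34.8]
tool_rot: [-3.142, -0.002, 0.0]
force: [-0.6, -0.6, 0.4]
width: 60.2
```

Call:
move_arm(
  moves=[
    [[0,0,0,0,0,0],[0,0,0,0,0,0],[0,0,0,0,0,0],[0,0,0,0,0,0],[0,0,0,0,0,0],[0,0,0,0,0,0]],
  ],
  jaw=0,
)

```text
clock: 6.52
eef_pos: [437.3, -30.0, 34.6]
tool_rot: [-3.141, -0.001, -0.0]
force: [-0.2, 0.3, 5.8]
width: 26.4
```

```bash
python3 -c "
from h import *
c=cam('wrist');save(c,'d1');rel(440,-230,160,-0.026)"
```

```text
rel [ 0.0028  0.2    -0.1254] [-0.0003 -0.001   0.0259]  now [437.3 -30.   34.6] [-3.1413e+00 -1.0000e-03 -1.0000e-04] t 6.58
```

View pics/d1.png

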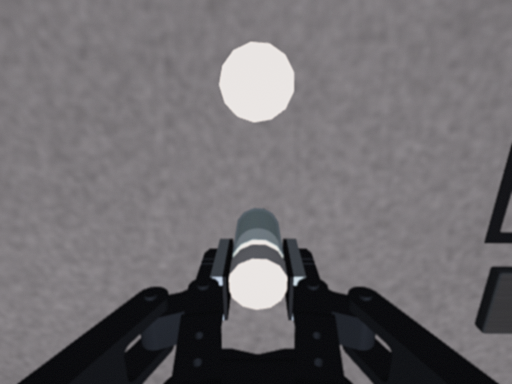

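Call:
move_arm(
  moves=[
    [[0,0,-0.03,0,0,0],[0,0,-0.06,0,0,0],[0,0,-0.09,0,0,0],[-0.003,0.03,-0.115,0,0,0],[-0.006,0.08,-0.115,0,0,0],[-0.009,0.13,-0.115,0,0,0.01],[-0.012,0.18,-0.115,0,0,0.02],[-0.012,0.23,-0.115,0,0,0.026],[-0.012,0.27,-0.115,0,0,0.026],[-0.012,0.29,-0.115,0,0,0.026],[-0.012,0.29,-0.115,0,0,0.026],[-0.012,0.29,-0.115,0,0,0.026],[-0.012,0.29,-0.115,0,0,0.026],[-0.012,0.29,-0.115,0,0,0.026]],
  ],
)

```text
clock: 8.32
eef_pos: [425.4, -318.9, 149.0]
tool_rot: [-3.141, 0.0, -0.024]
force: [0.4, -0.7, -1.2]
width: 26.2
```

```bash
python3 -c "
from h import *
c=cam('wrist');save(c,'d2',scale=1.5);rel(424,-229.5,160,-0.026)"
```

```text
rel [-0.0035 -0.0896 -0.0109] [-0.0005  0.0001  0.0013]  now [ 425.3 -319.1  149. ] [-3.1411e+00  1.0000e-04 -2.4700e-02] t 8.38
```

View pics/d2.png

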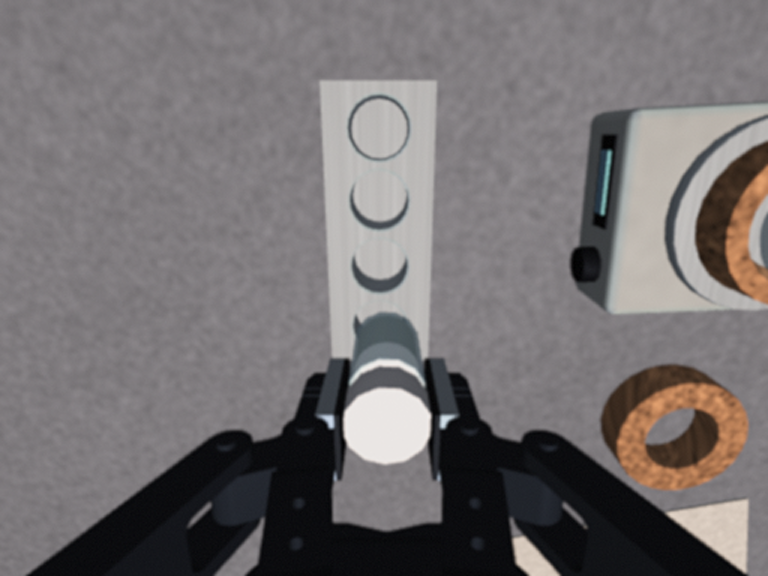

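```bash
python3 -c "
from h import *
s=ctrl.read_state();c=cam('wrist',s=s);rel(424,-229.5,160,-0.026)
L=np.array([[30,80,40],[-30,80,40],[0,57,40],[0,2.5,40],[0,-35.5,40]]);uv=np.array([[437,81],[320,81],[379,128],[380,229],[380,291]])/1.5-.2
x,r=fit([(c,L,uv)],[423,-287,-.02]);print(x,r)
co,si=np.cos(x[2]),np.sin(x[2])
for b in(57,-57): print(x[0]-si*b,x[1]+co*b)
print(proj(c,[[x[0]-si*57,x[1]+co*57,40]])*1.5)
s=ctrl.read_state();print(s['eef_pos'],s['force'])
# cap position relative to tool
print(bp(c,(386/1.5,425/1.5),s['eef_pos'][2]+28))
"
```

```text
rel [-0.0035 -0.0899 -0.0109] [-0.0003 -0.      0.0009]  now [ 425.3 -319.4  149.1] [-3.1413 -0.     -0.0251] t 8.43
[ 4.22041702e+02 -2.87970770e+02 -2.25763127e-02] [ 0.04672028 -0.66690354  0.09361503 -0.48754926 -0.03640183 -0.04466782
 -0.20846134  0.47645782  0.09529932  1.09943351]
423.32844221532673 -230.98529518465742
420.7549611965783 -344.9562440946588
[[378.64539726 127.63299827]]
[ 425.26207462 -319.41249674  149.05090404] [-0.34420137  0.21435963 -0.411026  ]
[ 425.32332886 -318.33247461  177.05090404]
```

```bash
python3 -c "
from h import *
rel(423.3,-231.2,92,-0.024)"
```

```text
rel [-0.0042 -0.0881  0.0571] [-0.0003 -0.     -0.0011]  now [ 425.3 -319.4  149.1] [-3.1413 -0.     -0.0251] t 8.43
```

Call:
move_arm(
  moves=[
    [[-0.002,-0.03,0.01,0,0,0],[-0.003,-0.06,0.03,0,0,0],[-0.0042,-0.08,0.05,0,0,0],[-0.0042,-0.0881,0.0571,0,0,0],[-0.0042,-0.0881,0.0571,0,0,0],[-0.0042,-0.0881,0.0571,0,0,0],[-0.0042,-0.0881,0.0571,0,0,0],[-0.0042,-0.0881,0.0571,0,0,0],[-0.0042,-0.0881,0.0571,0,0,0],[-0.0042,-0.0881,0.0571,0,0,0]],
  ],
)

```text
clock: 9.68
eef_pos: [423.1, -231.9, 91.9]
tool_rot: [-3.142, -0.0, -0.026]
force: [0.2, 0.0, -0.4]
width: 25.8
```

```bash
python3 -c "
from h import *
c=cam('wrist');save(c,'d3',scale=1.5);T=cam('top');save(T,'d3t',crop=(300,150,420,270),scale=4)
rel(423.3,-231.2,47,-0.024)"
```

```text
rel [ 0.0001 -0.0007  0.0449] [-0.     0.    -0.002]  now [ 423.1 -231.9   91.9] [-3.1416  0.     -0.026 ] t 9.78
```

View pics/d3.png

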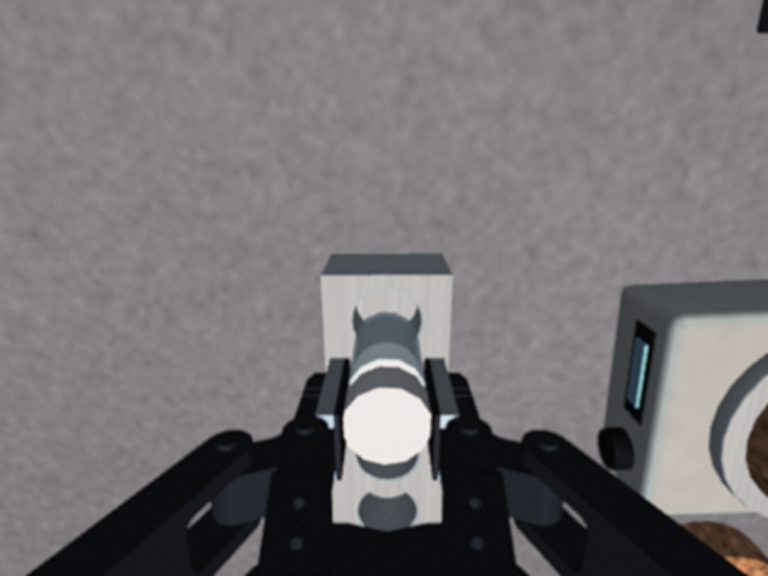

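```bash
python3 -c "
from h import *
s=ctrl.read_state();c=cam('wrist',s=s)
a=bp(c,(322/1.5-.2,275/1.5-.2),40);b=bp(c,(452/1.5-.2,275/1.5-.2),40);m=(a+b)/2
print(a,b,m,'bore1',m+[-23*0.0226,-23,0], s['eef_pos'])
rel(423.3,-231.2,49,-0.024)"
```

```text
[ 394.29597645 -207.10713865   40.        ] [ 453.55342856 -208.62356082   40.        ] [ 423.92470251 -207.86534973   40.        ] bore1 [ 423.40490251 -230.86534973   40.        ] [ 423.1368447  -231.87534764   91.8987539 ]
rel [ 0.0002 -0.0007  0.0429] [-0.      0.0001 -0.002 ]  now [ 423.1 -231.9   91.9] [-3.1416e+00  1.0000e-04 -2.6000e-02] t 9.82
```

Call:
move_arm(
  moves=[
    [[0.0002,-0.0008,0.01,0,0,0],[0.0002,-0.0008,0.017,0,0,0],[0.0002,-0.0008,0.022,0,0,0],[0.0002,-0.0008,0.027,0,0,0],[0.0002,-0.0008,0.032,0,0,0],[0.0002,-0.0008,0.037,0,0,0],[0.0002,-0.0008,0.042,0,0,0],[0.0002,-0.0008,0.044,0,0,0],[0.0002,-0.0008,0.044,0,0,0]],
  ],
)

```text
clock: 10.95
eef_pos: [423.3, -231.1, 47.8]
tool_rot: [-3.142, 0.0, -0.026]
force: [0.0, 0.3, -1.0]
width: 26.0
```

Call:
move_arm(
  moves=[
    [[0,0,0.001,0,0,0],[0,0,0.001,0,0,0],[0,0,0.001,0,0,0],[0,0,-0.02,0,0,0],[0,0,-0.06,0,0,0],[0,0,-0.11,0,0,0],[0,0,-0.13,0,0,0],[0,0,-0.13,0,0,0],[0,0,-0.13,0,0,0],[0,0,-0.13,0,0,0]],
  ],
  jaw=0.65,
)

```text
clock: 12.2
eef_pos: [422.7, -230.7, 176.8]
tool_rot: [-3.141, 0.002, -0.026]
force: [-0.8, -0.1, -0.4]
width: 55.5
```

```bash
python3 -c "
from h import *
c=cam('wrist');save(c,'e1',scale=1.5);rel(436.9,56.3,180,0)"
```

```text
rel [ 0.0066 -0.2874 -0.0029] [-0.0008  0.002  -0.0262]  now [ 422.7 -230.8  176.9] [-3.1409e+00  2.0000e-03 -2.6200e-02] t 12.25
```

View pics/e1.png

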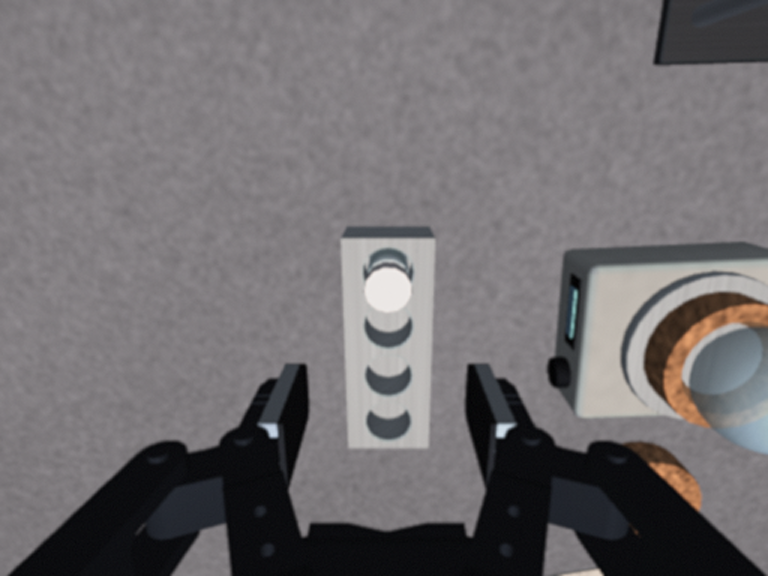

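The first vial sits in the +57 bore, with its cap at (388,290) in the picture. Next is the second vial.

Call:
move_arm(
  moves=[
    [[0,-0.05,0,0,0,-0.01],[0.002,-0.1,0,0,0,-0.02],[0.004,-0.15,0,0,0,-0.026],[0.0062,-0.2,0,0,0,-0.026],[0.0062,-0.245,0,0,0,-0.026],[0.0062,-0.275,0.03,0,0,-0.026],[0.0062,-0.2874,0.06,0,0,-0.026],[0.0062,-0.2874,0.08,0,0,-0.026],[0.0062,-0.2874,0.08,0,0,-0.026],[0.0062,-0.2874,0.08,0,0,-0.026],[0.0062,-0.2874,0.08,0,0,-0.026],[0.0062,-0.2874,0.08,0,0,-0.026]],
  ],
)

```text
clock: 13.75
eef_pos: [437.4, 56.0, 98.5]
tool_rot: [-3.141, -0.001, -0.0]
force: [0.4, 0.1, -0.3]
width: 55.1
```

```bash
python3 -c "
from h import *
for i in range(2):
    s=ctrl.read_state();c=cam('wrist',s=s)
    g=c['img'].astype(int); m=((g.min(2)>200)).astype(np.uint8)
    n,l,st,ce=cv2.connectedComponentsWithStats(m)
    print([(st[i].tolist(),np.round(bp(c,ce[i],62),1).tolist()) for i in range(1,n) if st[i,4]>80])
rel(436.9,56.3,34,0)"
```

```text
[([237, 206, 41, 38, 1181], [436.9, 56.4, 62.0])]
[([237, 206, 41, 38, 1188], [437.0, 56.4, 62.0])]
rel [-0.0004 -0.0001  0.0643] [-0.0003 -0.0009 -0.0001]  now [437.3  56.1  98.3] [-3.1413e+00 -9.0000e-04 -1.0000e-04] t 13.85
```

Call:
move_arm(
  moves=[
    [[-0.0003,0,0.03,0,0,0],[-0.0003,0,0.055,0,0,0],[-0.0003,0,0.064,0,0,0],[-0.0003,0,0.064,0,0,0],[-0.0003,0,0.064,0,0,0]],
  ],
)

```text
clock: 14.48
eef_pos: [437.2, 56.1, 34.5]
tool_rot: [-3.142, -0.001, -0.0]
force: [0.6, 0.5, 0.4]
width: 55.1
```

Call:
move_arm(
  moves=[
    [[0,0,0,0,0,0],[0,0,0,0,0,0],[0,0,0,0,0,0],[0,0,0,0,0,0],[0,0,0,0,0,0],[0,0,0,0,0,0]],
  ],
  jaw=0,
)

```text
clock: 15.22
eef_pos: [437.1, 56.2, 34.7]
tool_rot: [-3.141, -0.001, 0.0]
force: [-0.3, 0.3, 7.5]
width: 26.2
```

```bash
python3 -c "
from h import *
rel(421,-395,150,-0.024)"
```

```text
rel [-0.016   0.4512 -0.1156] [-0.0006 -0.0012  0.024 ]  now [437.1  56.2  34.7] [-3.1411e+00 -1.2000e-03  0.0000e+00] t 15.22
```

Call:
move_arm(
  moves=[
    [[0,0,-0.04,0,0,0],[0,0,-0.08,0,0,0],[0,0.02,-0.115,0,0,0],[-0.002,0.07,-0.115,0,0,0],[-0.004,0.12,-0.115,0,0,0],[-0.006,0.17,-0.115,0,0,0],[-0.008,0.22,-0.115,0,0,0],[-0.01,0.27,-0.115,0,0,0.01],[-0.012,0.32,-0.115,0,0,0.02],[-0.014,0.37,-0.115,0,0,0.024],[-0.016,0.41,-0.115,0,0,0.024],[-0.016,0.44,-0.115,0,0,0.024],[-0.016,0.451,-0.115,0,0,0.024],[-0.016,0.451,-0.115,0,0,0.024],[-0.016,0.451,-0.115,0,0,0.024],[-0.016,0.451,-0.115,0,0,0.024],[-0.016,0.451,-0.115,0,0,0.024]],
  ],
)

```text
clock: 17.35
eef_pos: [421.0, -394.1, 148.9]
tool_rot: [-3.141, -0.0, -0.023]
force: [0.6, -1.0, -0.4]
width: 26.0
```

```bash
python3 -c "
from h import *
for i in range(2): c=cam('wrist')
rel(421,-395,150,-0.024);save(c,'e2',scale=1.5)"
```

```text
rel [ 0.0001  0.0005 -0.001 ] [-0.0002 -0.      0.0006]  now [ 420.9 -394.5  149. ] [-3.1414 -0.     -0.0234] t 17.45
```

View pics/e2.png

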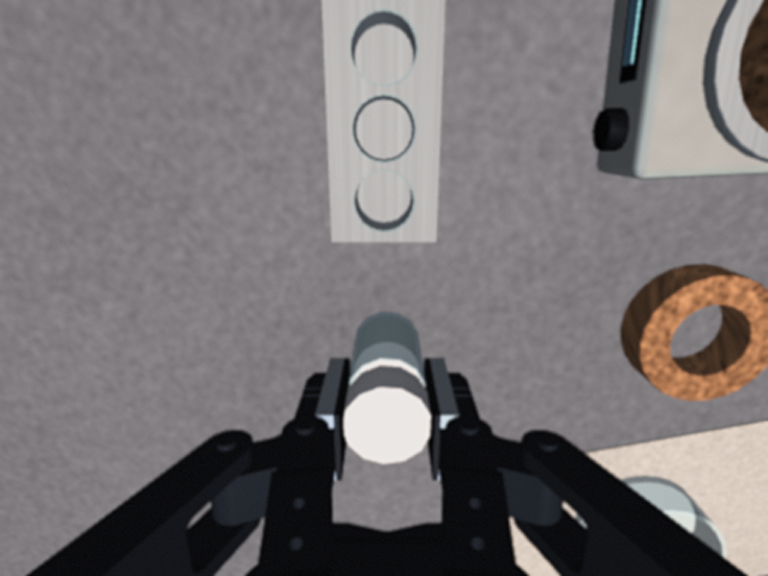

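```bash
python3 -c "
from h import *
s=ctrl.read_state();c=cam('wrist',s=s)
L=np.array([[30,-80,40],[-30,-80,40],[0,-19,40],[0,-73.5,40]]);uv=np.array([[436.5,242],[331.5,242],[384,128],[384,230.5]])/1.5-.2
x,r=fit([(c,L,uv)],[423,-287,-.02]);print(x,r)
co,si=np.cos(x[2]),np.sin(x[2])
for b in(57,-57): print(x[0]-si*b,x[1]+co*b)
rel(421,-345,92,-0.024)
"
```

```text
[ 4.21920337e+02 -2.87864764e+02 -2.45268236e-02] [-0.19075187 -0.21713319  0.22777328 -0.31370699 -0.04385316  0.48155629
  0.01064311 -0.05105466]
423.3182258023825 -230.8819081097027
420.5224482388249 -344.84762061927773
rel [-0.001  -0.0497  0.057 ] [-0.0001 -0.      0.0003]  now [ 420.8 -394.7  148.9] [-3.1415 -0.     -0.0237] t 17.5
```

Call:
move_arm(
  moves=[
    [[-0.001,-0.02,0.01,0,0,0],[-0.0014,-0.04,0.03,0,0,0],[-0.0014,-0.0499,0.05,0,0,0],[-0.0014,-0.0499,0.057,0,0,0],[-0.0014,-0.0499,0.057,0,0,0],[-0.0014,-0.0499,0.057,0,0,0],[-0.0014,-0.0499,0.057,0,0,0],[-0.0014,-0.0499,0.057,0,0,0],[-0.0014,-0.0499,0.057,0,0,0]],
  ],
)

```text
clock: 18.62
eef_pos: [420.6, -345.1, 92.1]
tool_rot: [3.141, -0.0, -0.024]
force: [-0.3, -0.7, -0.5]
width: 26.3
```

```bash
python3 -c "
from h import *
rel(420.6,-344.9,48,-0.024)"
```

```text
rel [-0.     -0.0003  0.0441] [ 0.0002 -0.0003 -0.0001]  now [ 420.6 -345.1   92.1] [ 3.1414e+00 -3.0000e-04 -2.4100e-02] t 18.62
```

Call:
move_arm(
  moves=[
    [[0,0,0.01,0,0,0],[0,0,0.017,0,0,0],[0,0,0.022,0,0,0],[0,0,0.027,0,0,0],[0,0,0.032,0,0,0],[0,0,0.037,0,0,0],[0,0,0.042,0,0,0],[0,0,0.0445,0,0,0],[0,0,0.0445,0,0,0]],
  ],
)

```text
clock: 19.75
eef_pos: [420.4, -345.0, 47.2]
tool_rot: [-3.141, 0.0, -0.024]
force: [-0.2, 0.6, -0.3]
width: 26.6
```

Call:
move_arm(
  moves=[
    [[0,0,0.001,0,0,0],[0,0,0.001,0,0,0],[0,0,0.001,0,0,0],[0,0,-0.02,0,0,0],[0,0,-0.06,0,0,0],[0,0,-0.11,0,0,0],[0,0,-0.13,0,0,0],[0,0,-0.13,0,0,0],[0,0,-0.13,0,0,0],[0,0,-0.13,0,0,0]],
  ],
  jaw=0.65,
)

```text
clock: 21.0
eef_pos: [419.9, -344.4, 176.2]
tool_rot: [-3.14, 0.002, -0.024]
force: [-0.5, 0.4, -0.2]
width: 55.7
```

```bash
python3 -c "
from h import *
c=cam('wrist');save(c,'e3',scale=1.5);T=cam('top');save(T,'e3t');rel(422,-287.9,120,-0.024)"
```

```text
rel [ 0.0007 -0.0568  0.0565] [-0.001   0.0016 -0.0002]  now [ 420.  -344.7  176.4] [-3.1406e+00  1.6000e-03 -2.4200e-02] t 21.1
```

View pics/e3.png

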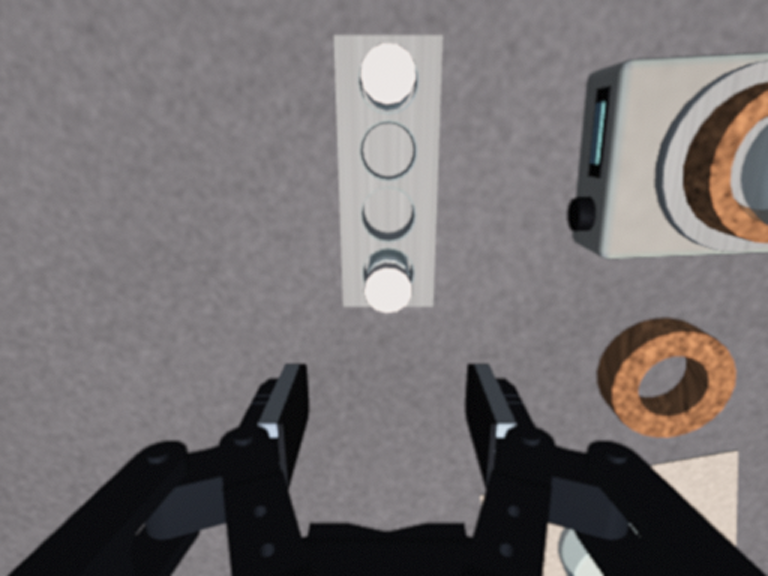

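View pics/e3t.png

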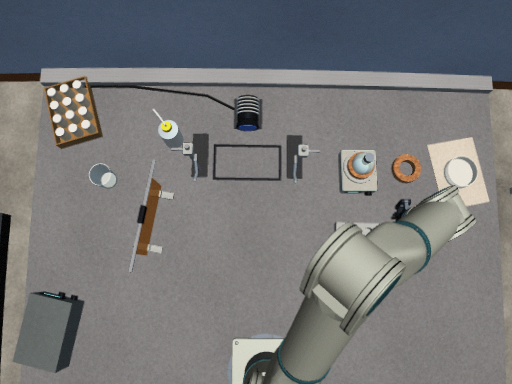

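```bash
python3 - <<'E'
from h import *
s=ctrl.read_state();c=cam("wrist",s=s)
Q=R.from_euler("xyz",s["tool_rot"]).as_matrix()
for w in (13,28,42):
  for z in (0,-13,-19,-30): print(w,z,np.round(1.5*proj(c,[s["eef_pos"]+Q@np.array([-w,yy,z]) for yy in(-11,11)]),0).tolist())
E
```

```text
13 0 [[350.0, 352.0], [351.0, 406.0]]
13 -13 [[346.0, 371.0], [348.0, 427.0]]
13 -19 [[345.0, 380.0], [347.0, 439.0]]
13 -30 [[341.0, 399.0], [344.0, 462.0]]
28 0 [[307.0, 352.0], [311.0, 406.0]]
28 -13 [[301.0, 371.0], [305.0, 427.0]]
28 -19 [[297.0, 380.0], [301.0, 439.0]]
28 -30 [[290.0, 399.0], [295.0, 462.0]]
42 0 [[268.0, 352.0], [273.0, 406.0]]
42 -13 [[258.0, 371.0], [264.0, 427.0]]
42 -19 [[253.0, 380.0], [259.0, 439.0]]
42 -30 [[242.0, 399.0], [249.0, 462.0]]
```

Call:
move_arm(
  moves=[
    [[0,-0.03,0.01,0,0,0],[0.0008,-0.0568,0.03,0,0,0],[0.0008,-0.0568,0.05,0,0,0],[0.0008,-0.0568,0.0575,0,0,0],[0.0008,-0.0568,0.0575,0,0,0],[0.0008,-0.0568,0.0575,0,0,0],[0.0008,-0.0568,0.0575,0,0,0]],
  ],
  jaw=1,
)

```text
clock: 22.02
eef_pos: [423.0, -288.8, 120.4]
tool_rot: [3.141, -0.001, -0.024]
force: [-0.6, -0.1, 0.3]
width: 85.6
```

```bash
python3 -c "
from h import *
c=cam('wrist');save(c,'f1',scale=1.5);rel(421.9,-287.9,4,-0.024)"
```

```text
rel [-0.0012 -0.0008  0.1164] [ 0.0005 -0.0009 -0.0003]  now [ 422.9 -288.6  120.4] [ 3.1411e+00 -9.0000e-04 -2.4300e-02] t 22.07
```

View pics/f1.png

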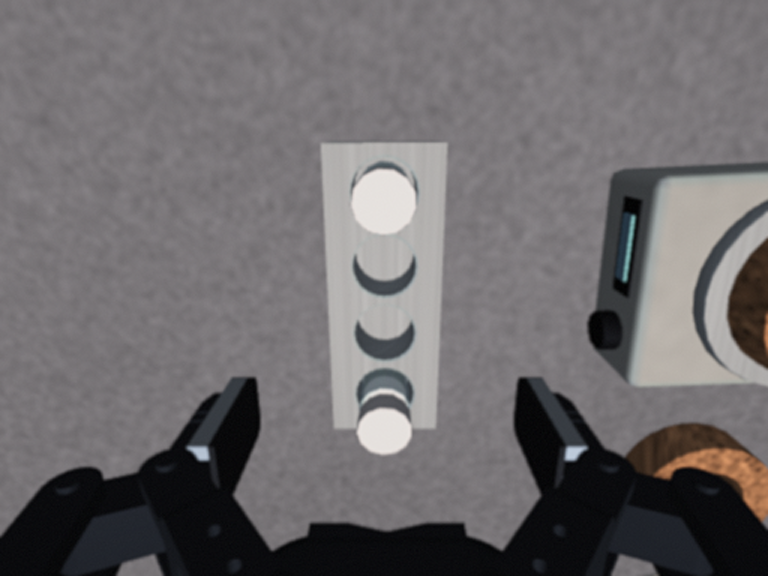

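Call:
move_arm(
  moves=[
    [[-0.0004,-0.0003,0.03,0,0,0],[-0.0004,-0.0003,0.06,0,0,0],[-0.0004,-0.0003,0.085,0,0,0],[-0.0004,-0.0003,0.1,0,0,0],[-0.0004,-0.0003,0.11,0,0,0],[-0.0004,-0.0003,0.1158,0,0,0],[-0.0004,-0.0003,0.1158,0,0,0],[-0.0004,-0.0003,0.1158,0,0,0]],
  ],
)

```text
clock: 23.08
eef_pos: [422.6, -288.2, 4.6]
tool_rot: [3.141, -0.001, -0.024]
force: [-0.2, 0.3, 0.3]
width: 85.5
```

Call:
move_arm(
  moves=[
    [[0,0,0,0,0,0],[0,0,0,0,0,0],[0,0,0,0,0,0],[0,0,0,0,0,0],[0,0,0,0,0,0],[0,0,0,0,0,0]],
  ],
  jaw=0.3,
)

```text
clock: 23.82
eef_pos: [422.4, -288.0, 4.7]
tool_rot: [3.141, -0.001, -0.024]
force: [-1.2, 0.3, 5.4]
width: 59.3
```

```bash
python3 -c "
from h import *
c=cam('wrist');save(c,'f2',scale=1.5);rel(421.9,66,4,-0.004)"
```

```text
rel [-0.009  -0.3539  0.0006] [ 0.0002 -0.0006 -0.02  ]  now [ 422.4 -288.1    4.7] [ 3.1414e+00 -6.0000e-04 -2.4000e-02] t 23.88
```

View pics/f2.png

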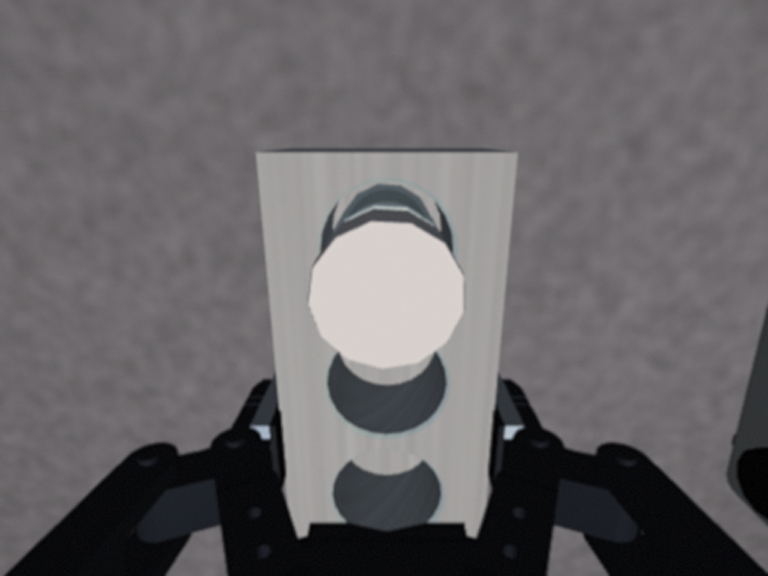

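Call:
move_arm(
  moves=[
    [[-0.0003,-0.01,0,0,0,0],[-0.0008,-0.03,0,0,0,0],[-0.0014,-0.055,0,0,0,-0.002],[-0.002,-0.08,0,0,0,-0.004],[-0.0027,-0.105,0,0,0,-0.006],[-0.0033,-0.13,0,0,0,-0.008],[-0.004,-0.155,0,0,0,-0.01],[-0.0046,-0.18,0,0,0,-0.012],[-0.0052,-0.205,0,0,0,-0.014],[-0.0059,-0.23,0,0,0,-0.016],[-0.0065,-0.255,0,0,0,-0.018],[-0.0072,-0.28,0,0,0,-0.02],[-0.0078,-0.305,0,0,0,-0.02],[-0.0084,-0.33,0,0,0,-0.02],[-0.0088,-0.347,0,0,0,-0.02],[-0.009,-0.354,0,0,0,-0.02],[-0.009,-0.354,0,0,0,-0.02],[-0.009,-0.354,0,0,0,-0.02],[-0.009,-0.354,0,0,0,-0.02]],
  ],
)

```text
clock: 26.25
eef_pos: [425.2, 65.8, 7.7]
tool_rot: [3.14, 0.007, -0.006]
force: [-0.3, 0.0, -6.4]
width: 59.2
```

```bash
python3 -c "
from h import *
c=cam('wrist');save(c,'g1');T=cam('top');save(T,'g1t');rel(647,66,4,-0.004);print(ctrl.read_state()['force'])"
```

```text
rel [ 0.2219 -0.0011  0.0021] [ 0.0014  0.0072 -0.0012]  now [425.1  66.1   7.7] [ 3.1401  0.0072 -0.0052] t 26.35
[-0.68333461  0.65921612 -6.6547201 ]
```

View pics/g1.png

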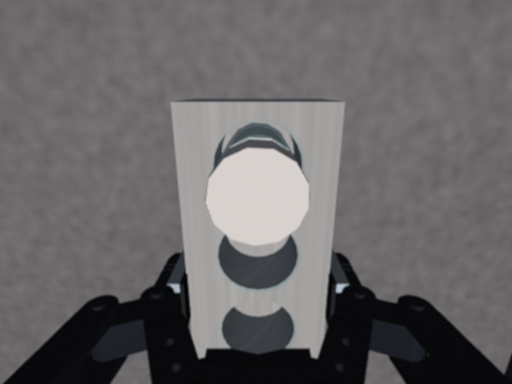

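View pics/g1t.png

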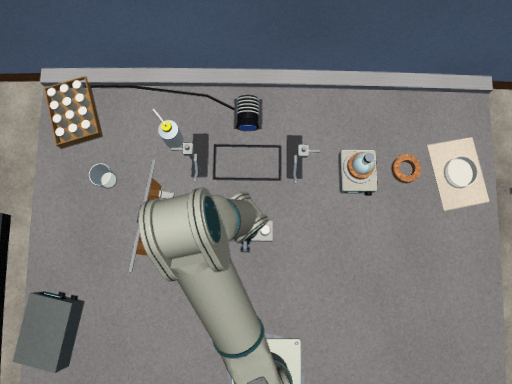

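```bash
python3 -c "
from h import *
s=ctrl.read_state();print(np.round(s['qpos'],3));rel(440,66,4,-0.004)"
```

```text
[-0.415  0.798  0.291  2.265 -1.099  0.233  0.876]
rel [ 0.0149 -0.      0.0036] [ 0.0014  0.0072 -0.0012]  now [425.1  66.1   7.7] [ 3.1401  0.0072 -0.0052] t 26.35
```

Call:
move_arm(
  moves=[
    [[0.005,0,0,0,0,0],[0.01,0,0,0,0,0],[0.015,0,0,0,0,0],[0.015,0,0,0,0,0]],
  ],
)

```text
clock: 26.85
eef_pos: [440.9, 66.7, 7.6]
tool_rot: [3.14, 0.006, -0.004]
force: [-1.0, 0.0, -7.0]
width: 59.2
```

```bash
python3 -c "
from h import *
s=ctrl.read_state();print(np.round(s['qpos'],3),s['force']);rel(440,66,4.6,-0.004)"
```

```text
[-0.442  0.812  0.344  2.225 -1.064  0.283  0.843] [-0.96005384  0.02278664 -7.01738153]
rel [-0.0008  0.0007  0.003 ] [0.0015 0.0063 0.0004]  now [440.9  66.7   7.6] [ 3.1401  0.0063 -0.0036] t 26.85
```

Call:
move_arm(
  moves=[
    [[0,0,0.001,0.0005,0.002,0],[0,0,0.002,0.001,0.004,0],[0,0,0.003,0.0015,0.0063,0],[0,0,0.0032,0.0015,0.0063,0],[0,0,0.0032,0.0015,0.0063,0]],
  ],
)

```text
clock: 27.48
eef_pos: [439.8, 66.6, 4.7]
tool_rot: [-3.141, 0.001, -0.004]
force: [-1.8, -0.1, 2.7]
width: 59.1
```

```bash
python3 -c "
from h import *
s=ctrl.read_state();print(np.round(s['qpos'],3),s['force']);rel(646.5,66,4.6,-0.004)"
```

```text
[-0.418  0.811  0.306  2.233 -1.075  0.252  0.854] [-1.79880693 -0.13176227  2.67515468]
rel [ 2.067e-01 -2.000e-04 -1.000e-04] [-0.0008  0.001  -0.0002]  now [439.8  66.6   4.7] [-3.1408e+00  1.0000e-03 -4.2000e-03] t 27.48
```

Call:
move_arm(
  moves=[
    [[0.01,0,0.0003,0,0,0],[0.03,0,0.0003,0,0,0],[0.05,0,0.0003,0,0,0],[0.07,0,0.0003,0,0,0],[0.09,0,0.0003,0,0,0],[0.1,0,0.0003,0,0,0],[0.1,0,0.0003,0,0,0]],
  ],
)

```text
clock: 28.35
eef_pos: [539.9, 66.3, 4.7]
tool_rot: [-3.141, 0.001, -0.004]
force: [-3.3, -0.0, 6.2]
width: 59.1
```

```bash
python3 -c "
from h import *
s=ctrl.read_state();print(np.round(s['qpos'],3),s['force']);rel(646.5,66,4.6,-0.004)"
```

```text
[-0.497  0.907  0.517  1.971 -0.912  0.517  0.68 ] [-3.28796199 -0.02033681  6.1523431 ]
rel [ 1.066e-01 -1.000e-04 -1.000e-04] [-0.0008  0.0015  0.0002]  now [539.9  66.3   4.7] [-3.1407e+00  1.5000e-03 -3.8000e-03] t 28.35
```

Call:
move_arm(
  moves=[
    [[0.01,0,0.0001,0,0,0],[0.03,0,0.0001,0,0,0],[0.05,0,0.0001,0,0,0],[0.07,0,0.0001,0,0,0],[0.09,0,0.0001,0,0,0],[0.1,0,0,0,0,0],[0.1065,0,0,0,0,0],[0.1065,0,0,0,0,0],[0.1065,0,0,0,0,0]],
  ],
)

```text
clock: 29.48
eef_pos: [645.8, 65.6, 4.7]
tool_rot: [-3.141, 0.002, -0.004]
force: [-4.5, 1.3, 5.9]
width: 59.0
```

```bash
python3 -c "
from h import *
s=ctrl.read_state();print(np.round(s['qpos'],3),s['force']);c=cam('scene');save(c,'h1',crop=(140,120,400,330),scale=3);rel(646.5,66,4.6,-0.004)"
```

```text
[-0.485  1.016  0.612  1.668 -0.818  0.735  0.536] [-4.49130169  1.33890506  5.94147255]
rel [ 0.0007 -0.0004  0.0001] [-0.0006  0.0022 -0.0001]  now [645.8  65.6   4.7] [-3.141e+00  2.200e-03 -4.100e-03] t 29.52
```

View pics/h1.png

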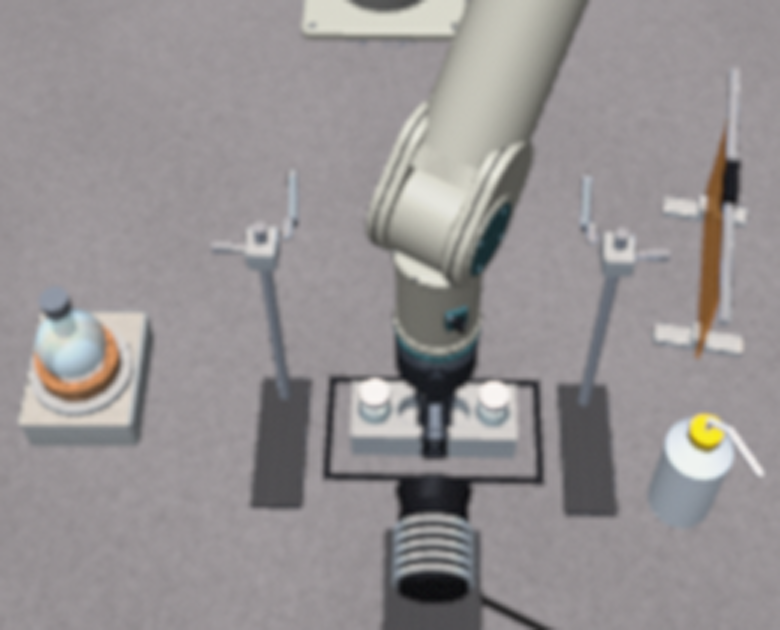

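Call:
move_arm(
  moves=[
    [[0,0,0,0,0,0],[0,0,0,0,0,0],[0,0,0,0,0,0],[0,0,0,0,0,0],[0,0,-0.02,0,0,0],[0,0,-0.05,0,0,0],[0,0,-0.1,0,0,0],[0,0,-0.15,0,0,0],[0,0,-0.19,0,0,0],[0,0,-0.2,0,0,0],[0,0,-0.2,0,0,0],[0,0,-0.2,0,0,0],[0,0,-0.2,0,0,0]],
  ],
  jaw=1,
)

```text
clock: 31.15
eef_pos: [646.0, 65.8, 202.5]
tool_rot: [-3.142, 0.003, -0.004]
force: [-0.5, 0.9, 0.4]
width: 85.5
```

```bash
python3 -c "
from h import *
for i in range(3): c=cam('wrist')
save(c,'h2',scale=1.5);S=cam('scene');save(S,'h2s',crop=(140,120,400,330),scale=3);rel(646.5,66,4.6,-0.004)"
```

```text
rel [ 0.0004 -0.0004  0.1987] [-0.      0.0019 -0.0002]  now [646.5  65.6 203.3] [-3.1416e+00  1.9000e-03 -4.2000e-03] t 31.35
```

View pics/h2.png

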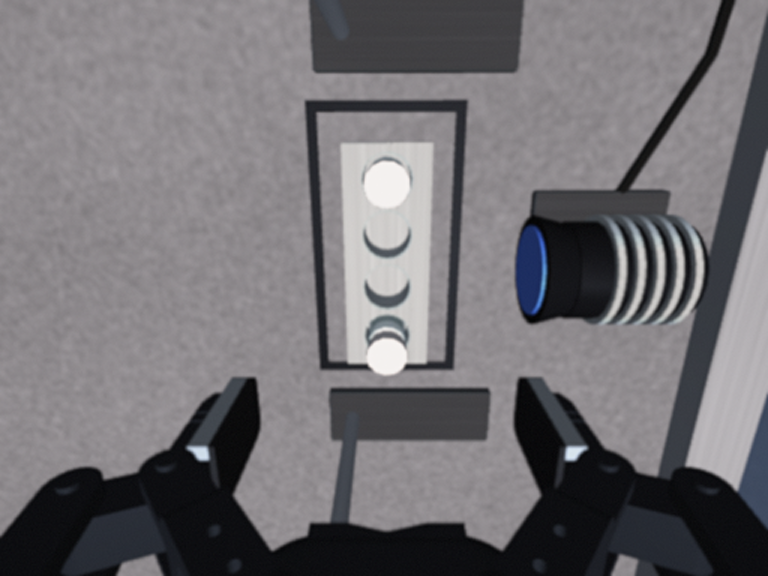

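View pics/h2s.png

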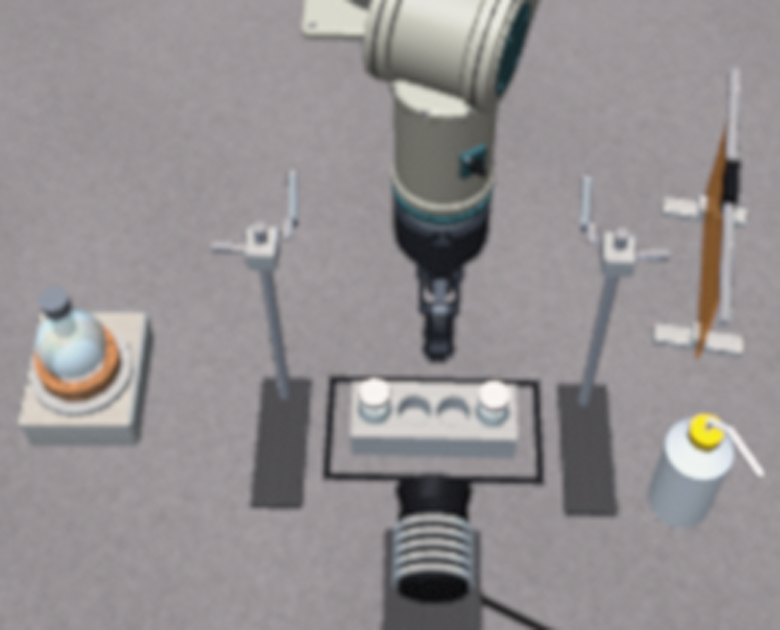

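```bash
python3 -c "
from h import *
s=ctrl.read_state();c=cam('wrist',s=s);S=cam('scene')
uv=np.array([[312,105],[462,105],[448,366],[325,366]])/1.5-.2
x,r=fit([(c,np.array([[-54,104,0],[54,104,0],[54,-104,0],[-54,-104,0]]),uv)],[646,66,0]);print('bay',x,r)
uv=np.array([[341,143],[433,143],[427,363],[347,363]])/1.5-.2
x,r=fit([(c,np.array([[-30,80,40],[30,80,40],[30,-80,40],[-30,-80,40]]),uv)],[646,66,0]);print('block',x,r)
print(s['eef_pos'])
"
```

```text
bay [ 6.46011115e+02  6.60187198e+01 -5.46319897e-03] [-0.23326319  0.60213141  0.15466773  0.72664379  0.50149968 -0.82844309
 -0.40424632 -1.04787653]
block [ 6.46321553e+02  6.52572322e+01 -3.84817060e-03] [-0.05745238  0.13702079  0.05174958  0.12097096 -0.5908045  -0.16426451
  0.59858429 -0.22662093]
[646.50553058  65.63003823 203.2934872 ]
```

Call:
move_arm(
  moves=[
    [[0,0,-0.05,0,0,0],[-0.01,0,-0.1,0,0,0],[-0.05,0,-0.13,0,0,0],[-0.1,0,-0.13,0,0,0],[-0.15,-0.02,-0.13,0,0,0],[-0.185,-0.06,-0.13,0,0,0.18],[-0.185,-0.11,-0.13,0,0,0.0],[-0.185,-0.16,-0.13,0,0,-0.18],[-0.185,-0.21,-0.13,0,0,-0.36],[-0.19,-0.25,-0.13,0,0,-0.54],[-0.191,-0.288,-0.13,0,0,-0.72],[-0.191,-0.288,-0.13,0,0,-0.9],[-0.191,-0.288,-0.13,0,0,-1.08],[-0.191,-0.288,-0.1,0,0,-1.26],[-0.191,-0.288,-0.1,0,0,-1.415],[-0.191,-0.288,-0.1,0,0,-1.415],[-0.191,-0.288,-0.1,0,0,-1.415],[-0.191,-0.288,-0.1,0,0,-1.415]],
  ],
  jaw=0.7,
)

```text
clock: 33.7
eef_pos: [457.2, 354.5, 304.4]
tool_rot: [-3.141, -0.0, 1.409]
force: [-0.7, 0.4, 0.7]
width: 60.1
```

```bash
python3 -c "
from h import *
for i in range(3): c=cam('wrist')
save(c,'i1',scale=1.5);S=cam('scene');save(S,'i1s',crop=(300,110,480,280),scale=3.5);rel(455,353,300,1.411)"
```

```text
rel [-0.0019 -0.0017  0.0043] [-0.0008 -0.0003 -0.0003]  now [457.  354.6 304.3] [-3.1408e+00 -3.0000e-04  1.4107e+00] t 33.9
```

View pics/i1.png

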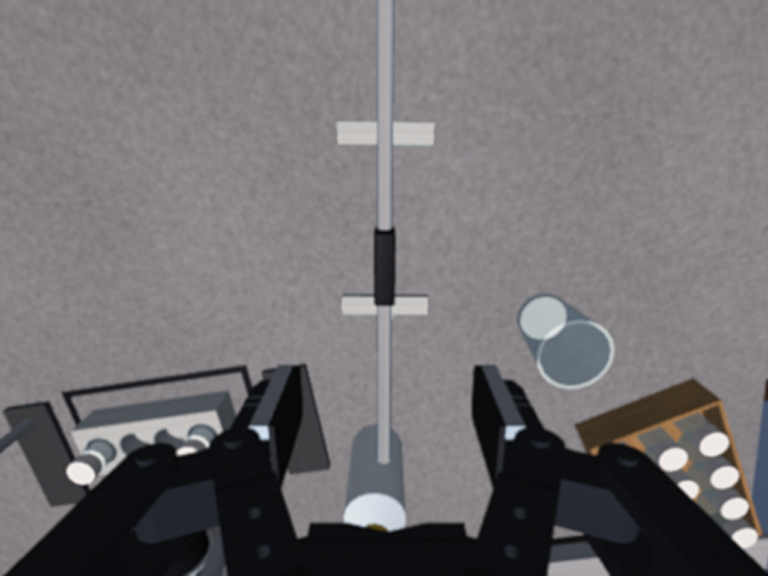

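View pics/i1s.png

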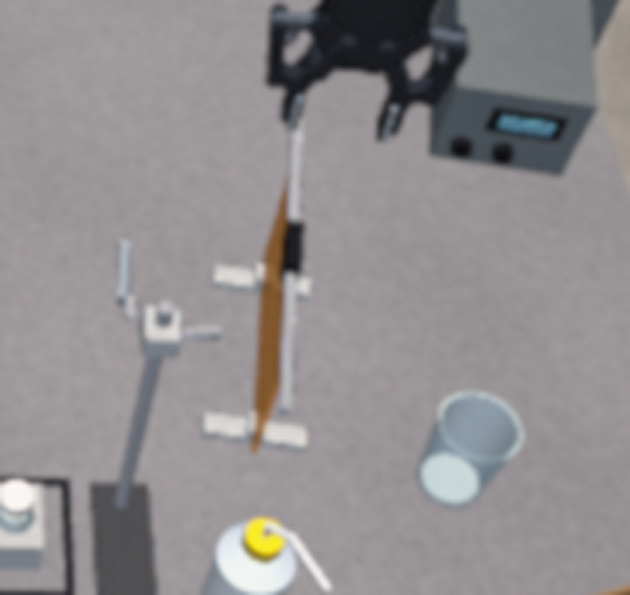

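```bash
python3 -c "
from h import *
s=ctrl.read_state();c=cam('wrist',s=s)
L=[[0,25,170],[0,-25,170],[0,-160,155]];uv=np.array([[384.5,229],[385,304],[384.3,462]])/1.5-.2
for sg in (1,):
  x,r=fit([(c,np.array(L),uv)],[456,353,1.41]);print('A',x,r)
L2=L+[[-45,85,10],[45,85,10],[-45,-85,10],[45,-85,10]];uv2=np.r_[uv,np.array([[337,133],[434,133],[342,305],[428,305]])/1.5-.2]
x,r=fit([(c,np.array(L2),uv2)],[456,353,1.41]);print('B',x,r.reshape(-1,2).round(1).tolist())
rel(x[0],x[1],138,x[2])
"
```

```text
A [454.06125095 354.18618704   1.40762987] [ 0.16843494  1.03720481 -0.25101431  0.75580784  0.08712231 -2.58118563]
B [454.34590128 354.07015438   1.40789994] [[0.1, 1.4], [-0.3, 1.0], [0.1, -2.4], [-0.2, -0.5], [0.2, -0.3], [0.1, -0.2], [0.2, -0.0]]
rel [-0.0009 -0.0024  0.1662] [-0.0009 -0.0002  0.0028]  now [457.  354.5 304.2] [-3.1407e+00 -2.0000e-04  1.4107e+00] t 33.95
```

Call:
move_arm(
  moves=[
    [[-0.0008,-0.0024,0.04,0,0,0.0028],[-0.0008,-0.0024,0.08,0,0,0.0028],[-0.0008,-0.0024,0.1,0,0,0.0028],[-0.0008,-0.0024,0.1,0,0,0.0028],[-0.0008,-0.0024,0.1,0,0,0.0028],[-0.0008,-0.0024,0.1,0,0,0.0028]],
  ],
)

```text
clock: 34.7
eef_pos: [455.1, 354.5, 205.4]
tool_rot: [3.141, -0.002, 1.408]
force: [-0.2, -0.7, 0.4]
width: 60.0
```

```bash
python3 -c "
from h import *
for i in range(3): s=ctrl.read_state();c=cam('wrist',s=s)
save(c,'i2',scale=1.5);rel(454.2,354.1,138,1.408)"
```

```text
rel [-0.0004 -0.0004  0.0669] [-0.0002 -0.0013  0.0002]  now [454.7 354.4 204.9] [-3.1414e+00 -1.3000e-03  1.4082e+00] t 34.85
```

View pics/i2.png

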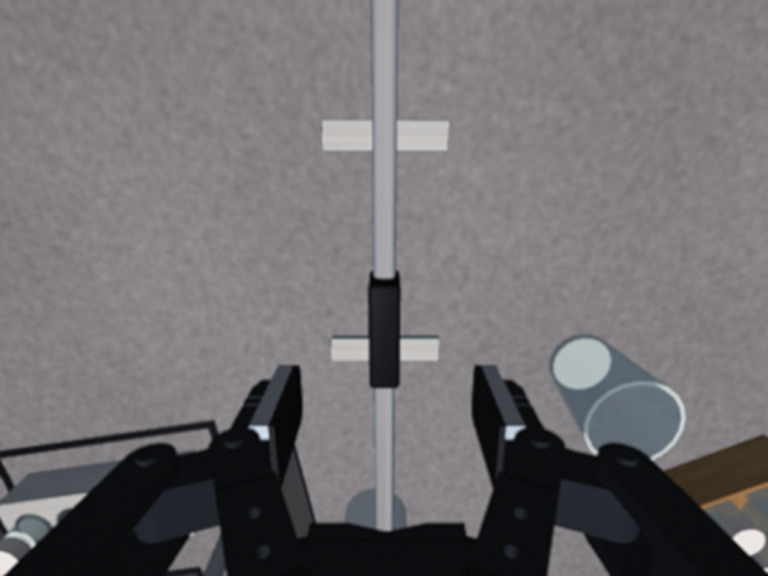

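```bash
python3 -c "
from h import *
s=ctrl.read_state();c=cam('wrist',s=s)
P=[s['eef_pos']]
for uv in((384.5,285),(384.5,387),(384.5,272)):
  p=bp(c,np.array(uv)/1.5-.2,170); Q=R.from_euler('xyz',s['tool_rot']).as_matrix(); print(p,(Q.T@(p-s['eef_pos'])))
rel(454.2,354.1,138,1.408)"
```

```text
[430.51187035 357.89714187 170.        ] [ -0.45814592 -24.42629362  34.93403632]
[478.62991942 349.93217868 170.        ] [-0.53102118 24.34646361 34.92277817]
[424.90557599 358.82521257 170.        ] [ -0.44959313 -30.10887902  34.9353481 ]
rel [-0.0003 -0.0004  0.0668] [-0.0004 -0.0011  0.0002]  now [454.6 354.3 204.8] [-3.1412e+00 -1.1000e-03  1.4082e+00] t 34.9
```

Call:
move_arm(
  moves=[
    [[-0.0005,-0.0002,0.03,0,0,0],[-0.0005,-0.0002,0.055,0,0,0],[-0.0005,-0.0002,0.0668,0,0,0],[-0.0005,-0.0002,0.0668,0,0,0],[-0.0005,-0.0002,0.0668,0,0,0],[-0.0005,-0.0002,0.0668,0,0,0]],
  ],
)

```text
clock: 35.65
eef_pos: [454.6, 354.0, 138.3]
tool_rot: [3.141, -0.001, 1.408]
force: [0.1, -0.7, 0.6]
width: 59.8
```

Call:
move_arm(
  moves=[
    [[0,0,0,0,0,0],[0,0,0,0,0,0],[0,0,0,0,0,0],[0,0,0,0,0,0],[0,0,0,0,0,0],[0,0,0,0,0,0],[0,0,0,0,0,0]],
  ],
  jaw=0,
)

```text
clock: 36.52
eef_pos: [454.1, 353.5, 137.6]
tool_rot: [-3.141, -0.0, 1.408]
force: [-2.2, -1.9, 5.3]
width: 13.2
```

```bash
python3 -c "
from h import *
c=cam('wrist')
save(c,'i3');rel(454.5,354.1,305,1.408)"
```

```text
rel [ 7.000e-04  1.000e-04 -1.674e-01] [-0.0009 -0.0002  0.0001]  now [454.1 353.5 137.6] [-3.1407e+00 -2.0000e-04  1.4081e+00] t 36.58
```

View pics/i3.png

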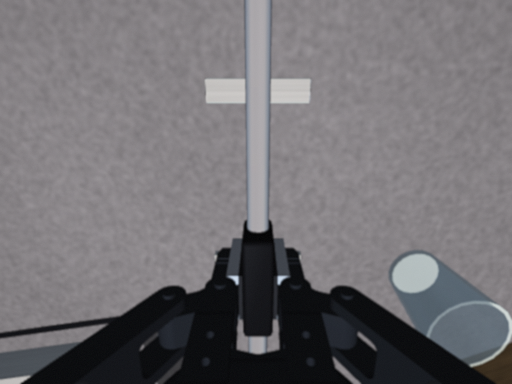

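Call:
move_arm(
  moves=[
    [[0,0,-0.02,0,0,0],[0,0,-0.05,0,0,0],[0,0,-0.085,0,0,0],[0,0,-0.12,0,0,0],[0,0,-0.15,0,0,0],[0,0,-0.17,0,0,0],[0,0,-0.172,0,0,0],[0,0,-0.172,0,0,0],[0,0,-0.172,0,0,0]],
  ],
)

```text
clock: 37.7
eef_pos: [453.4, 353.3, 307.8]
tool_rot: [-3.139, 0.002, 1.408]
force: [-0.7, -0.8, -3.9]
width: 13.2
```

Call:
move_arm(
  moves=[
    [[0,0,0,0,0,0.07],[0,0,0,0,0,0.19],[0,0,0,0,0,0.31],[0,0,0,0,0,0.43],[0,0,0,0,0,0.55],[0,0,0,0,0,0.67],[0,0,0,0,0,0.79],[0,0,0,0,0,0.91],[0,0,0,0,0,1.03],[0,0,0,0,0,1.15],[0,0,0,0,0,1.27],[0,0,0,0,0,1.36],[0,0,0,0,0,1.413],[0,0,0,0,0,1.413],[0,0,0,0,0,1.413]],
  ],
)

```text
clock: 39.58
eef_pos: [454.0, 353.6, 308.9]
tool_rot: [3.141, 0.002, -0.004]
force: [-0.3, 0.8, -4.2]
width: 13.1
```

```bash
python3 -c "
from h import *
c=cam('scene')
save(c,'j1',scale=1.5);rel(455,66,308,-0.005);s=ctrl.read_state();print(s['force'],s['torque'],s['qpos'])"
```

```text
rel [0.0021 0.2876 0.001 ] [-0.0001  0.0014  0.001 ]  now [454.1 353.6 309.1] [-3.1415e+00  1.4000e-03 -4.0000e-03] t 39.62
[ 0.09292847  0.04646873 -3.92283978] [ 0.05493184 -0.00066792  0.02702925] [-1.27108135  0.5946418   0.94410763  1.64193506 -0.5147605   1.17518463
 -0.20740911]
```

View pics/j1.png

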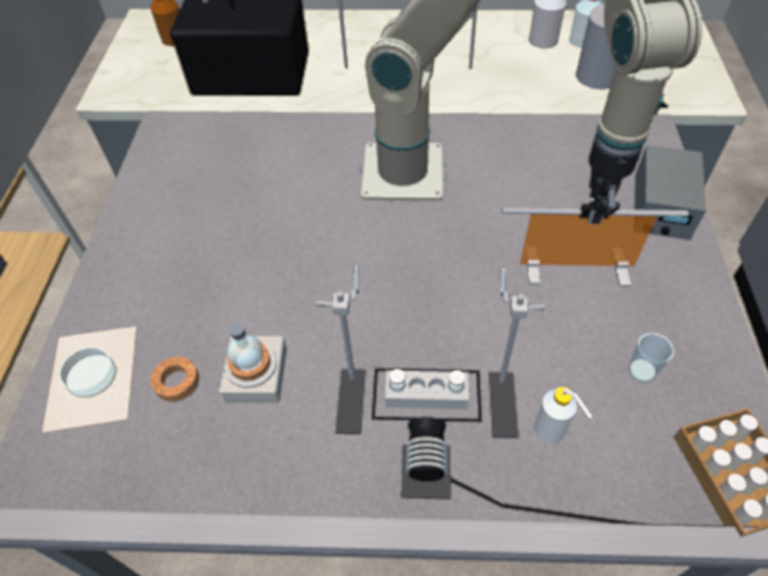

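Call:
move_arm(
  moves=[
    [[0,0.01,0,0,0,0],[0,0.03,0,0,0,0],[0,0.06,0,0,0,0],[0,0.09,0,0,0,0],[0,0.12,0,0,0,0],[0,0.15,0,0,0,0],[0,0.18,0,0,0,0],[0,0.21,0,0,0,0],[0,0.24,0,0,0,0],[0,0.265,0,0,0,0],[0,0.28,0,0,0,0],[0,0.2876,0,0,0,0],[0,0.2876,0,0,0,0],[0,0.2876,0,0,0,0],[0,0.2876,0,0,0,0]],
  ],
)

```text
clock: 41.5
eef_pos: [452.8, 66.8, 309.1]
tool_rot: [-3.141, 0.001, -0.003]
force: [-0.8, -0.2, -5.5]
width: 13.1
```

```bash
python3 -c "
from h import *
c=cam('top')
save(c,'j2',crop=(130,60,380,260),scale=3);rel(561,66,308,-0.005);s=ctrl.read_state();print(s['force'],s['torque'],s['qpos'])"
```

```text
rel [0.1082 0.0003 0.001 ] [-0.0003  0.0012  0.0015]  now [452.8  66.7 309.1] [-3.1413e+00  1.2000e-03 -3.5000e-03] t 41.55
[-0.55731613 -0.74397718 -4.41212493] [-0.02674379  0.00332773  0.02550237] [-0.92409002  0.392611    1.00372507  1.93433166 -0.38758669  1.02442354
  0.24909494]
```

View pics/j2.png

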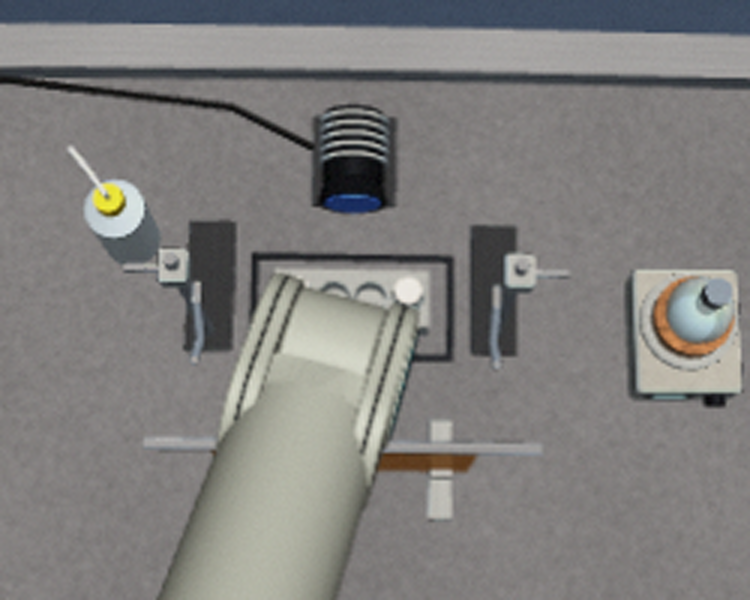

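```bash
python3 -c "
from h import *
c=cam('top');s=ctrl.read_state()
y=-0.005
def b(x,yy,z): return [646+x*np.cos(y)-yy*np.sin(y),66+x*np.sin(y)+yy*np.cos(y),z]
P=[b(-85+dx,yy,241+dz) for yy in(130,-130) for dx,dz in((-26,21),(0,-16),(26,21))]
uv=(proj(c,P)-[130,60])*3+1;print(np.round(uv))
e=s['eef_pos'];B=[[e[0]+.0035*yy,e[1]+yy,e[2]+17.4] for yy in(160,-160)]
print(np.round((proj(c,B)-[130,60])*3+1))
S=cam('scene');print(np.round((proj(S,P)-[170,150])*4+1.5));print(np.round((proj(S,B)-[170,150])*4+1.5));save(S,'j3',crop=(170,150,365,290),scale=4)
"
```

```text
[[193. 359.]
 [200. 338.]
 [196. 300.]
 [496. 364.]
 [492. 343.]
 [496. 305.]]
[[142. 443.]
 [541. 449.]]
[[664. 118.]
 [660. 183.]
 [669. 182.]
 [271. 112.]
 [272. 177.]
 [265. 174.]]
[[712. -40.]
 [228. -46.]]
```

View pics/j3.png

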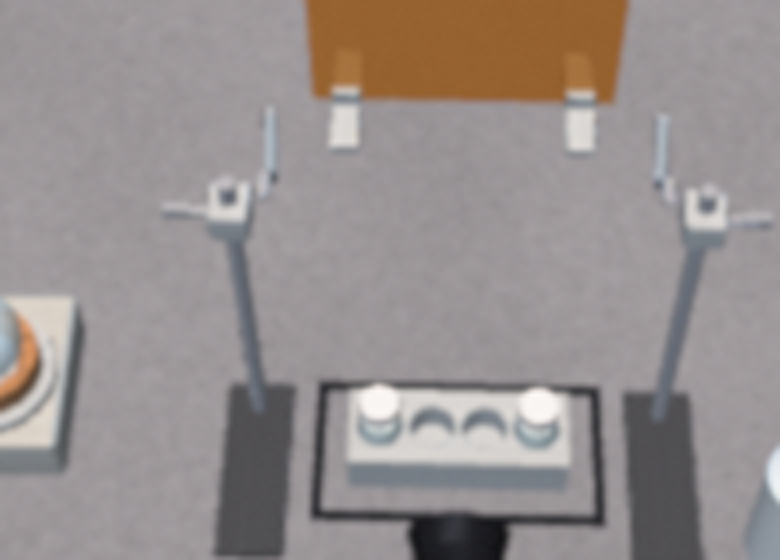

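Call:
move_arm(
  moves=[
    [[0.01,0,0,0,0,0.001],[0.03,0.0003,0,0,0,0.001],[0.05,0.0003,0,0,0,0.001],[0.07,0.0003,0,0,0,0.001],[0.09,0.0003,0,0,0,0.001],[0.1,0.0003,0,0,0,0.001],[0.1082,0.0003,0,0,0,0.001],[0.1082,0.0003,0,0,0,0.001],[0.1082,0.0003,0,0,0,0.001],[0.1082,0.0003,0,0,0,0.001],[0.1082,0.0003,0,0,0,0.001]],
  ],
)

```text
clock: 43.02
eef_pos: [560.8, 65.3, 309.3]
tool_rot: [-3.141, 0.001, -0.006]
force: [0.3, 0.0, -4.4]
width: 12.9
```

```bash
python3 -c "
from h import *
c=cam('top')
save(c,'k1',crop=(130,60,380,260),scale=3);S=cam('scene');save(S,'k2',crop=(170,130,365,290),scale=4);rel(561,66,224,-0.005);s=ctrl.read_state();print(s['force'],s['torque'],s['qpos'])"
```

```text
rel [ 0.0002 -0.0007  0.0853] [-0.0006  0.0009 -0.0007]  now [560.9  65.3 309.3] [-3.141e+00  9.000e-04 -5.700e-03] t 43.12
[ 0.19841383  0.03564739 -4.47245623] [-0.05342844  0.00331416  0.02085012] [-0.72447114  0.56512862  0.91624143  1.67047598 -0.48443041  1.1510548
  0.31469162]
```

View pics/k1.png

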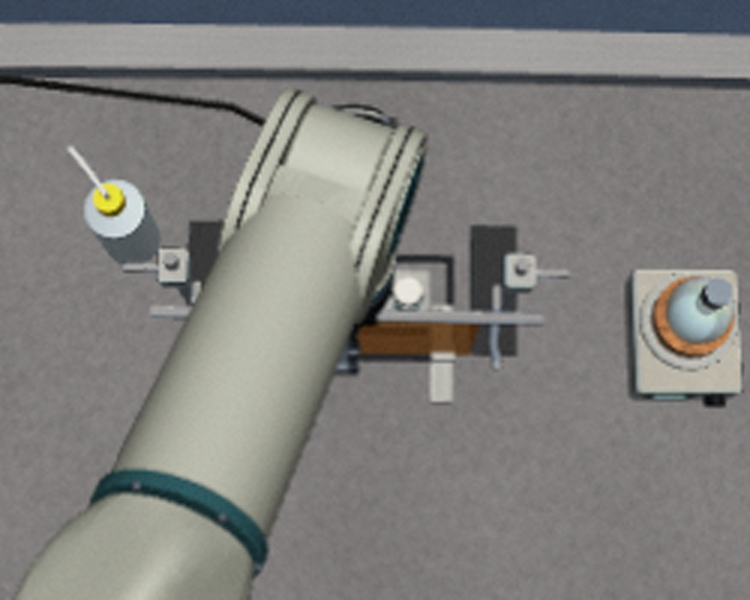

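View pics/k2.png

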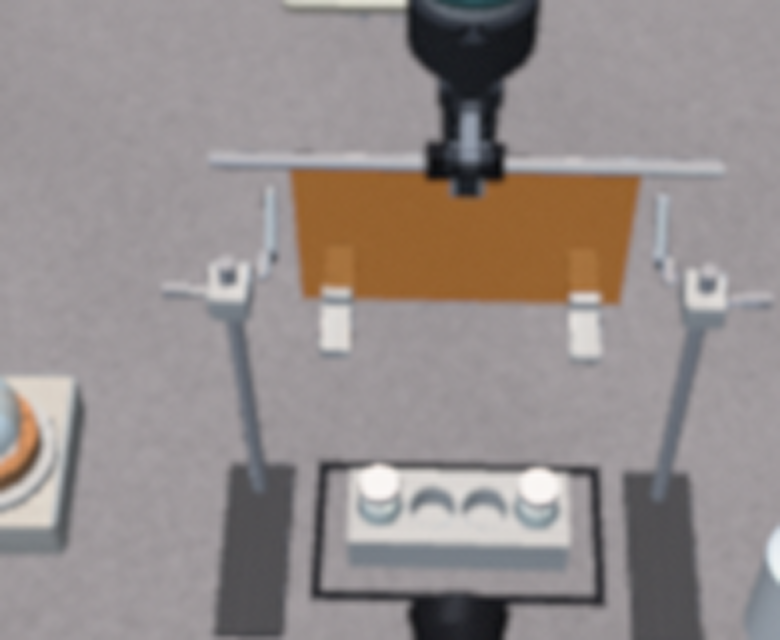

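Call:
move_arm(
  moves=[
    [[0,0,0.015,0,0,0],[0,0,0.03,0,0,0],[0,0,0.045,0,0,0],[0,0,0.06,0,0,0],[0,0,0.07,0,0,0],[0,0,0.075,0,0,0],[0,0,0.075,0,0,0],[0,0,0.075,0,0,0]],
  ],
)

```text
clock: 44.12
eef_pos: [561.4, 65.1, 234.7]
tool_rot: [-3.141, -0.0, -0.006]
force: [-0.2, -1.1, -4.0]
width: 13.2
```

```bash
python3 -c "
from h import *
S=cam('scene');save(S,'l1',crop=(170,130,365,290),scale=4);rel(561,66,223.6,-0.005);s=ctrl.read_state();print(s['force'],s['torque'])"
```

```text
rel [-0.0004 -0.0008  0.0111] [-0.0005 -0.0001 -0.0008]  now [561.3  65.1 234.7] [-3.1411e+00 -1.0000e-04 -5.8000e-03] t 44.17
[ 0.05619234  0.69812342 -3.73955029] [-0.01696768 -0.01306892  0.03396151]
```

View pics/l1.png

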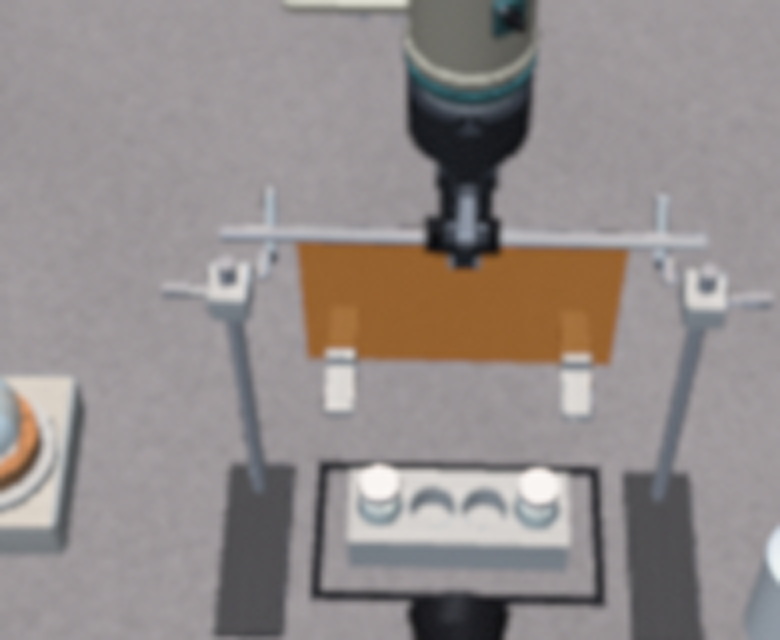

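The bar is over both V hooks, crossing the rods at (270,235) and (662,240). I'll lower it slowly until it touches.

Call:
move_arm(
  moves=[
    [[0,-0.0005,0.003,0,0,0],[0,-0.0005,0.006,0,0,0],[0,-0.0005,0.008,0,0,0],[0,-0.0005,0.01,0,0,0],[0,-0.0005,0.011,0,0,0],[0,-0.0005,0.011,0,0,0],[0,-0.0005,0.011,0,0,0]],
  ],
)

```text
clock: 45.05
eef_pos: [560.6, 65.8, 223.2]
tool_rot: [-3.141, 0.002, -0.006]
force: [-2.7, 0.7, -2.3]
width: 13.2
```

```bash
python3 -c "
from h import *
s=ctrl.read_state();print(s['force'],s['torque']);rel(561,66,223.6,-0.005)"
```

```text
[-2.72722379  0.67318877 -2.29407115] [0.23165914 0.44464065 0.13589669]
rel [ 0.0004 -0.0002 -0.0004] [-0.0006  0.0016 -0.0006]  now [560.6  65.8 223.2] [-3.141e+00  1.600e-03 -5.600e-03] t 45.05
```

Call:
move_arm(
  moves=[
    [[-0.0008,0,0,0,0,0],[-0.0015,0,0.0005,0,0,0],[-0.0015,0,0.001,0,0,0],[-0.0015,0,0.0015,0,0,0],[-0.0015,0,0.0015,0,0,0]],
  ],
)

```text
clock: 45.68
eef_pos: [560.4, 65.7, 222.7]
tool_rot: [-3.141, -0.001, -0.006]
force: [-1.2, 0.4, 5.8]
width: 13.3
```

```bash
python3 -c "
from h import *
s=ctrl.read_state();print(s['force'],s['torque']);rel(561,66,223.6,-0.005)"
```

```text
[-1.19429941  0.38698583  5.83330276] [0.22938856 0.08218164 0.26775245]
rel [ 0.0006 -0.0003 -0.0009] [-0.0007 -0.0013 -0.0006]  now [560.4  65.7 222.7] [-3.1409e+00 -1.3000e-03 -5.6000e-03] t 45.67
```

```bash
python3 -c "
from h import *
S=cam('scene');save(S,'m1',crop=(200,140,365,250),scale=4.7)
e=ctrl.read_state()['eef_pos']
print(e)"
```

```text
[560.40598398  65.67630652 222.67774417]
```

View pics/m1.png

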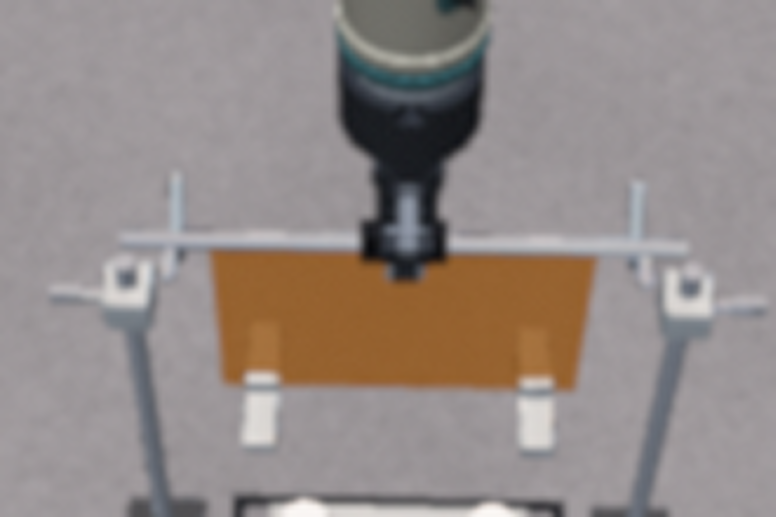

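The bar lies in both hooks, crossing the rods at (175,240) and (640,246), and the hooks carry about 10 N. I'll open a little and check before lifting.

Call:
move_arm(
  moves=[
    [[0,0,0,0,0,0],[0,0,0,0,0,0],[0,0,0,0,0,0],[0,0,0,0,0,0]],
  ],
  jaw=0.5,
)

```text
clock: 46.22
eef_pos: [559.4, 65.6, 221.6]
tool_rot: [-3.141, 0.001, -0.006]
force: [-0.3, 0.2, 0.5]
width: 43.0
```

```bash
python3 -c "
from h import *
S=cam('scene');save(S,'n1',crop=(200,140,365,250),scale=4.7)
W=cam('wrist');save(W,'n1w')
s=ctrl.read_state();print(s['force'],s['eef_pos'])"
```

```text
[-0.12095499 -0.70188379 -0.25862915] [559.42927958  65.67373822 221.61010836]
```

View pics/n1.png

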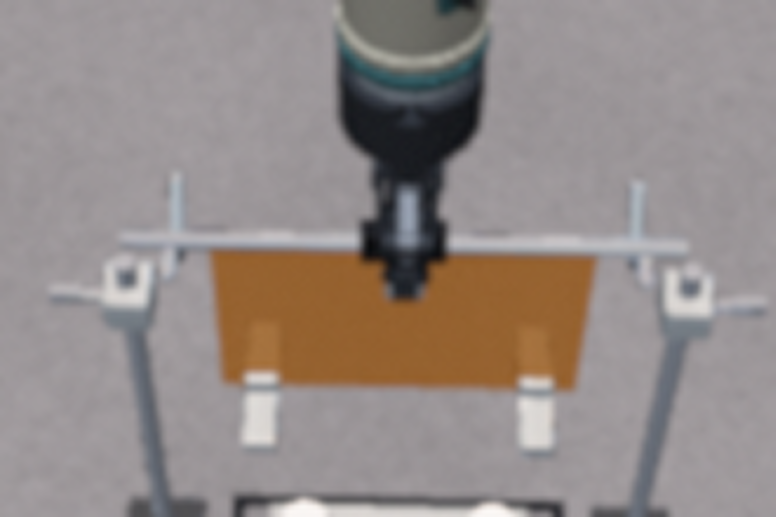

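View pics/n1w.png

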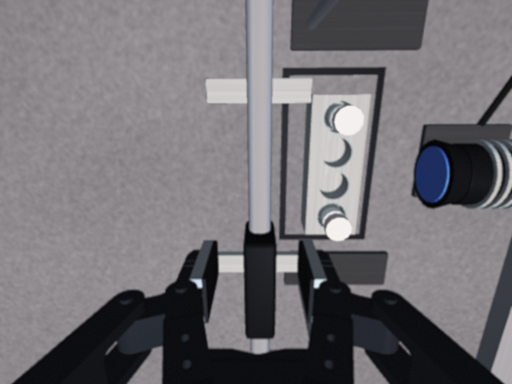

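Call:
move_arm(
  moves=[
    [[0.0012,0,0,0,0,0],[0.0012,0,-0.02,0,0,0],[0.0012,0,-0.05,0,0,0],[0.0012,0,-0.09,0,0,0],[0.0012,0,-0.13,0,0,0],[-0.04,0,-0.14,0,0,0],[-0.09,0.05,-0.14,0,0,0],[-0.09,0.1,-0.14,0,0,0],[-0.09,0.15,-0.14,0,0,0],[-0.09,0.2,-0.14,0,0,0],[-0.09,0.25,-0.14,0,0,0],[-0.09,0.3,-0.14,0,0,0],[-0.09,0.3,-0.14,0,0,0],[-0.09,0.3,-0.14,0,0,0]],
  ],
)

```text
clock: 48.08
eef_pos: [467.8, -233.4, 361.5]
tool_rot: [-3.14, 0.001, -0.006]
force: [1.3, 0.6, 0.4]
width: 42.6
```

```bash
python3 -c "
from h import *
S=cam('scene');save(S,'o1',crop=(140,110,400,310),scale=3)
T=cam('top');save(T,'o1t',crop=(130,60,380,260),scale=3)
y=-0.005
def b(x,yy,z): return [646+x*np.cos(y)-yy*np.sin(y),66+x*np.sin(y)+yy*np.cos(y),z]
P=[b(-85,160,241),b(-85,-160,241)]
print((proj(S,P)-[140,110])*3+1,(proj(T,P)-[130,60])*3+1)"
```

```text
[[621.01478644 247.22853861]
 [258.97223498 240.83809931]] [[163.35333995 333.82878046]
 [528.07637952 339.94514502]]
```

View pics/o1.png

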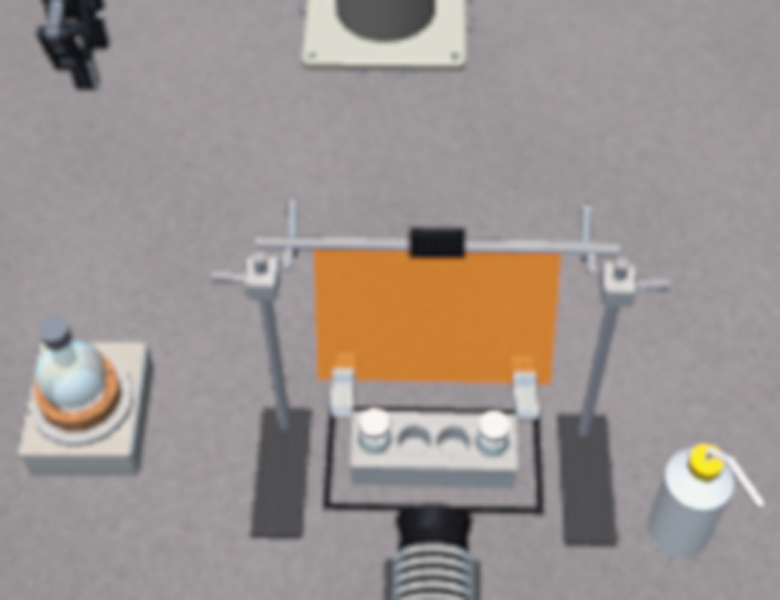

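View pics/o1t.png

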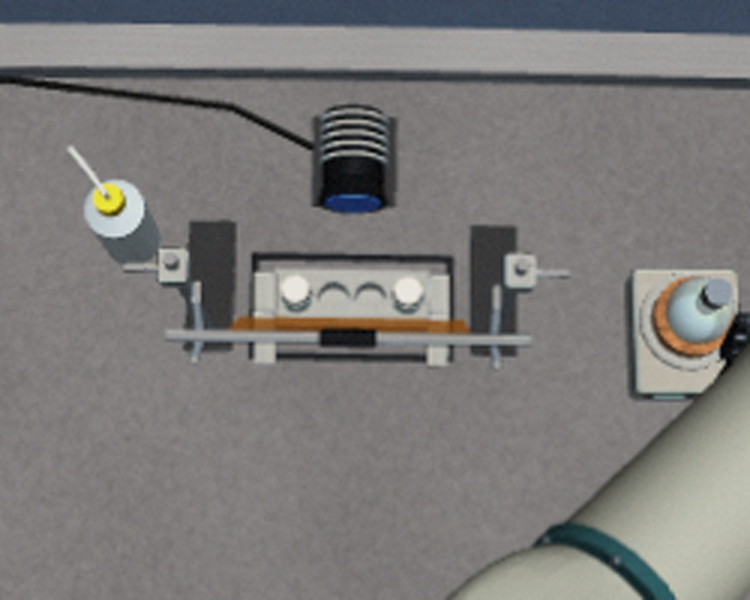

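Call:
move_arm(
  moves=[
    [[0,0,0,0,0,0],[0,0,0,0,0,0],[0,0,0,0,0,0],[0,0,0,0,0,0],[0,0,0,0,0,0],[0,0,0,0,0,0],[0,0,0,0,0,0],[0,0,0,0,0,0],[0,0,0,0,0,0],[0,0,0,0,0,0],[0,0,0,0,0,0],[0,0,0,0,0,0],[0,0,0,0,0,0],[0,0,0,0,0,0],[0,0,0,0,0,0],[0,0,0,0,0,0]],
  ],
)

```text
clock: 50.18
eef_pos: [467.8, -233.8, 361.7]
tool_rot: [-3.141, 0.001, -0.006]
force: [-0.5, -1.1, 0.5]
width: 42.6
```

```bash
python3 -c "
from h import *
ims=[]
for i in range(8):
    T=cam('top');ims.append(T['img'][130:200,180:310])
    for k in range(2): cam('scene')
cv2.imwrite('pics/p1.png',cv2.resize(np.vstack([np.hstack(ims[:4]),np.hstack(ims[4:])]),None,fx=1.5,fy=1.5))
S=cam('scene');save(S,'p2',crop=(140,110,400,310),scale=3)"
```

```text
(no output)
```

View pics/p1.png

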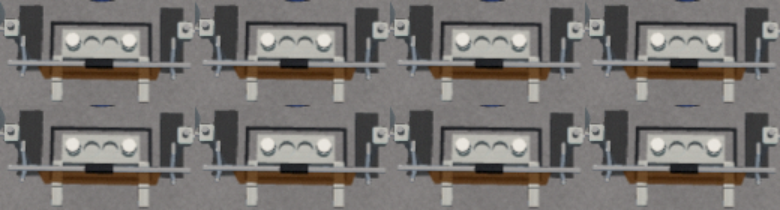

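View pics/p2.png

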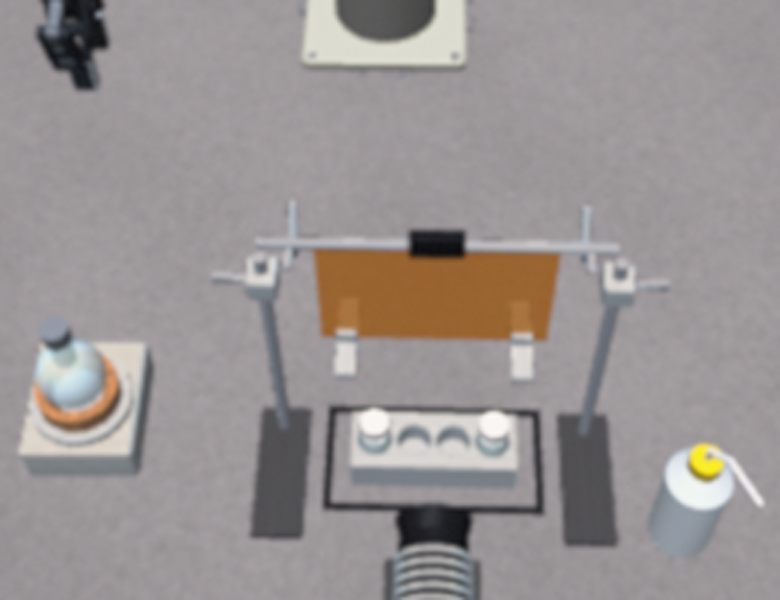

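```bash
python3 -c "
from h import *
print(ctrl.read_state()['clock']);print(job.finish_job())"
```

```text
51.425
the job is handed in; nothing more can be done
None
```

I set up the light reaction and handed it in at 51 s of the 210 s allowed, but the block was lifted slightly during the slide, against the "no lifting" rule.

- **Vials:** Only two of the four vials were present. I put them in the two outer bores of the block, and the pictures show both still seated.
- **Block slide (rule broken):** I gripped the block and slid it past the front of the stirrer and in between the stands. Near the end of the sideways stretch the arm hit a wrist joint limit close to its base. That raised the block about 3 mm, and the wrist force showed its full weight. I carried it about 15 mm further along x that way, lowered it back to the bench, and slid the rest of the way on it.
- **Block placing:** The final fit has the block within 1 mm of the tape's centre. The pictures show no contact with the stirrer or stands.
- **Shield:** I hung it with its bar in both hooks and let go only once the hooks carried about 10 N, more than the shield's 4 N weight. After release the panel swung for a moment. In the last pictures it hangs still and vertical, with the bar ends at the positions computed for a seated bar.
- **Bystanders:** I never moved the wash bottle, cork ring or beaker. The robot ended clear of everything.

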